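# Couple the drawbar with the pin from the toolbox

## Robot

A 6-joint arm with a two-finger parallel gripper is mounted at the origin on the work surface. World frame = base frame: x ahead of the robot, y to its left, z up, the work surface at z = 0. Lengths are in m, angles in rad, forces in N, time in s.
With the tool pointing down it reaches from about 0.225 to 0.875 m from the base axis. Payload 3.4 kg.
Tool frame: the origin (TCP) lies between the finger pads; the fingertips stand 19 mm ahead of it and the grasp point (between the pads) is the TCP (manip.tip_reach is the distance from the TCP to the fingertips, in m); z points along the fingers, x is the direction in which the jaws open and shut, and the axes are right-handed (so a half turn about z gives the same grasp; the last joint's range is limited). The gripper opens to 85 mm and grips with 20 to 120 N. Pads are 22 mm wide; open, the fingers measure 114 mm over their backs; the gripper's body (76 mm by 85 mm) begins 54 mm behind the grasp point. The pads swing forward as they close: fully open they stand 13 mm farther back than shut.
Start: joints at [0.986, 0.276, 1.505, -0, 1.361, -0.121], TCP at [0.257, 0.514, 0.25] pointing down, gripper open.
Joint ranges: [-2.89, 2.89], [-0.75, 2.08], [0.22, 2.7], [-1.18, 4.32], [0.11, 2.71], [-2.7, 2.7]. Speed limits (rad/s): [2.57, 2.57, 3.14, 3.14, 3.14, 3.14].

## Interface

Orientations are given as a unit quaternion [w, x, y, z].
In Python, from rig import manip gives the robot as it stands.
- The arm moves only by the tool send_rows, never from a script. Its arguments are lists of equal length, an entry for each row: "delta_pos": the shift along the tool's x, y, z normalised to -1 to 1, where 1 is 40 cm, a list of three; "angular": the turn, a rotation vector about the tool's x, y, z normalised to -1 to 1, where 1 is 0.08 rad, a list of three. A call has 1 to 5 rows; each row shifts and turns the commanded pose from where the row before left it, along the tool's axes as they then stand; what a row does not reach is not made up. A row lasts 1/12 s, in which the tool goes at most 41.7 mm and 7.16 degrees, less where a joint would pass 70% of its speed; a pose out of reach is approached as far as the arm can. A call with a number of a shift or a turn outside -1 to 1 is refused whole. A call with a gripper value outside its range is refused whole. "hand" is the finger opening in mm, from 0 to 85.4, set as the call begins (left out, the last holds). The fingers move at their own pace and stop on an object; "squeeze" is the grip in N (left out, the last holds). Time passes only in rows, so rows that do not move let the fingers close. It gives the time, the measured TCP pose, the force and the opening at its end, in the units of the state.
- manip.get_state(): the state, without advancing time (a new reading comes with each control period).
- manip.get_image(name): name is "scene" or "top"; returns the picture (384x512x3 uint8, blue, green, red); there is no depth.
- manip.calibration(name): a dict with "fx", "fy", "cx", "cy" (pixels), "k1" (the pictures are not rectified: a ray, as slopes to the right and down, at radius r is drawn at 1 + k1 r^2 times it, then the intrinsics apply), "camera_from_world" (4x4, takes a point from world to camera coordinates). Camera axes: x right, y up, looking along -z (the intrinsics and any distortion apply to the point x, -y, -z); pixel columns grow to the right and rows downward; lengths in m; the calibration is good to about 2 mm. A picture is of the moment at which its call begins. calibration takes no time and is no camera call.
- manip.sign_off(): hands the job in, once; it reports no verdict.
The state is a dict: "clock": time; "qpos": joint angles; "qd": joint speeds; "effort": joint torques, N m; "position": TCP position; "ee_rot": TCP orientation; "contact_force": force on the tool from outside, world axes, zero at the start; "moment": the same for the moment, N m; "width": finger opening in m.
Only numpy, scipy, OpenCV 4.12 (cv2) and the standard library are available. Lean on these libraries where they do the work, as an engineer would, in place of code of your own. Each camera call takes 0.05 s, during which the arm holds its last target.

## Task

Swing the toolbox lid over backwards until it stays open by itself, lift the long T-handled hitch pin out of its rack, and push it down through the fork and the drawbar eye between the fork's cheeks until its collar sits fully on the top cheek, so that the drawbar is coupled. Let go of the pin, leave the lid open, leave the other two things standing in the rack, and do not disturb anything else on the bench.

Things in the scene. Friction and masses are not known exactly. Their poses are not given: they have to be found in the camera images.
- toolbox: Grey steel toolbox, fixed, 160 (its x) x 260 (its y) x 135 mm high, walls 4 mm. Origin: centre of its underside; x points to the hinge side (the far side), z up. Inside, a wooden rack board, top 85 mm above the underside, has three 18 mm holes on the line x = 0 at y = -75, 0 and +75 mm.
- lid (a joint): Angle of the toolbox lid in rad: 0 closed, grows as the lid swings up and over backwards, stop at 1.95. The hinge runs along the box's y. The lid weighs about 0.35 kg with a little hinge friction. Its balance point is at about 1.52; below that it falls shut, beyond it falls open on to its stop and rests there.
- lid_hinge (a point): Point on the lid's hinge axis in the middle of its length, at the top of the box's far wall (80 mm along the box's +x from the box centre, 135.5 mm above its underside).
- lid_handle (a point): Middle of the lid's handle, a round steel bar 10 mm thick and 110 mm long along the box's y, 35 mm above the lid on two end legs. In the closed lid it lies 148 mm from the hinge axis towards the front and 41 mm above it, and it moves with the lid (which is 6 mm thick). The lid's front edge is 12 mm beyond the bar.
- hitch_pin: Steel hitch pin, 114 mm tall, upright in one of the rack holes (which one varies), 0.17 kg. Origin: on its axis at the underside of its collar; z up. Above it: collar 30 mm across, 8 mm high; neck 14 mm across up to 28 mm; T-handle bar from 28 to 44 mm high, 12 mm thick (pin's x) and 56 mm long (pin's y). Below: shank 14 mm across, 70 mm long; its last 30 mm taper to a flat 10 mm tip.
- hitch_pin_tip (a point): Tip of the hitch pin's shank, on its axis 70 mm below its origin.
- short_pin: Short pin with a round 28 mm knob (its top 32 mm above the rack), 40 mm shank, standing in the rack; leave it. Origin at its collar's underside, z up.
- punch: Punch with a plain upright 16 mm round grip (its top 42 mm above the rack) and no cross-bar, standing in the rack; leave it. Origin at its collar's underside, z up.
- fork: Steel coupling fork fixed to the bench on a 100 x 100 x 10 mm base plate. Origin: underside of the base, below the hole axis; x points along the drawbar to its pivot post, z up. Two level cheeks, 64 x 60 mm, 12 mm thick, tops at 54 and 86 mm, each with a vertical hole on the axis: 20 mm in the top cheek, 16.5 mm in the lower. The drawbar's eye lies between them.
- fork_hole (a point): Centre of the top cheek's chamfered hole, on its upper face, 86 mm above the bench. When seated, the pin's origin lies here. If the pin's tip lands on the drawbar eye's rim instead of in its hole, it stops about 16 mm below this face: ease up, shift the pin some 3 mm sideways (fork's y, either way) and try again; the tapered tip centres the eye.
- drawbar_pivot (a point): Top of the drawbar's pivot post, 140 mm from the hole axis along the fork's x. The drawbar is a flat steel bar, 58 to 70 mm high, swinging a little about this post (yields to about 1 N sideways at its eye). Its eye has a 16.5 mm hole but starts up to 6.5 mm out of line along the fork's y, either way, hidden under the top cheek.
- castor: castor wheel lying on its side (wheel 70 mm across, 26 mm thick), steel plate at one side; bystander
- screwdriver: screwdriver lying on the table; bystander
- jar: glass jar 70 mm across, 100 mm high; bystander
- tin: tin can 74 mm across, 110 mm high; bystander
- offcut: wood block 160 x 50 x 30 mm; bystander

How it is judged:
By the outcome, as a careful person would: the job done as asked, in the order asked, and still so for the second after the job is handed in, with the robot touching nothing.
It also fails if it takes over 58 s, if anything falls off the work surface, if the arm or the gripper's body presses on something with over 40 N, if the wrist force passes 120 N, or if a joint passes its speed limit or range.

## Working session

There is one attempt and no reset: what is moved stays moved. The work goes in short steps, Python scripts to look and compute and a tool call to move; the robot and the scene stay as the last step left them, time stands still between calls to the robot, and variables do not carry over. Pictures are saved under pics/ and viewed, and the job is handed in when it is done.

Besides the shell and the picture viewer there is one more tool, called after "Call:" in YAML: its name, and indented under it one key for each argument. send_rows: Moves the arm, as the interface text tells. Scaled input: -1 to 1 covers 40 cm each way for a shift and 0.08 rad each way for a turn. Its arguments: {"type":"object","properties":{"delta_pos":{"type":"array","items":{"type":"array","items":{"type":"number"}}},"angular":{"type":"array","items":{"type":"array","items":{"type":"number"}}},"hand":{"type":"number"},"squeeze":{"type":"number"}},"required":["delta_pos","angular"]}

```bash
ls; mkdir -p pics; python3 - <<'E'
from rig import manip
import cv2,numpy as np
s=manip.get_state();print(s)
for n in("scene","top"):
    cv2.imwrite(f"pics/{n}0.png",manip.get_image(n)); c=manip.calibration(n);print(n,c)
E
```

```text
pics
{'clock': 0.0, 'qpos': array([ 9.86004034e-01,  2.76572656e-01,  1.50610948e+00, -4.27178853e-07,
        1.36068011e+00, -1.20959647e-01]), 'qd': array([-4.42072410e-05, -7.90473514e-04,  1.80847282e-04,  1.57125374e-04,
        6.00716491e-04, -3.23175739e-04]), 'effort': array([-9.58075107e-04, -4.16783559e+01, -2.45804054e+01, -3.49998372e-04,
        1.14454975e-02, -1.58709408e-06]), 'position': array([0.25696124, 0.51385426, 0.24946183]), 'ee_rot': array([ 3.71064371e-04,  8.50699088e-01,  5.25652241e-01, -8.03232836e-04]), 'contact_force': array([-0.24059056, -0.42317758, -0.06487555]), 'moment': array([ 0.02318521, -0.01585342, -0.01628087]), 'width': 0.08533448902829946}
scene {'fx': 471.6552135725654, 'fy': 471.6552135725654, 'cx': 248.21578111995274, 'cy': 186.15492151961848, 'k1': -0.09006204563904388, 'camera_from_world': array([[-0.75599324,  0.65457193,  0.00313338,  0.4203629 ],
       [-0.41516923, -0.48318664,  0.77082111,  0.10199772],
       [ 0.50607187,  0.58143466,  0.63704395, -2.1387904 ],
       [ 0.        ,  0.        ,  0.        ,  1.        ]])}
top {'fx': 408.2101968853747, 'fy': 408.2101968853747, 'cx': 252.3861217275421, 'cy': 193.439460891345, 'k1': -0.04801798969164409, 'camera_from_world': array([[-0.01113793, -0.9999203 ,  0.00594554,  0.00449045],
       [ 0.98796748, -0.01008713,  0.15433247, -0.53261989],
       [-0.15426019,  0.00759294,  0.98800108, -1.29340744],
       [ 0.        ,  0.        ,  0.        ,  1.        ]])}
```

View pics/scene0.png

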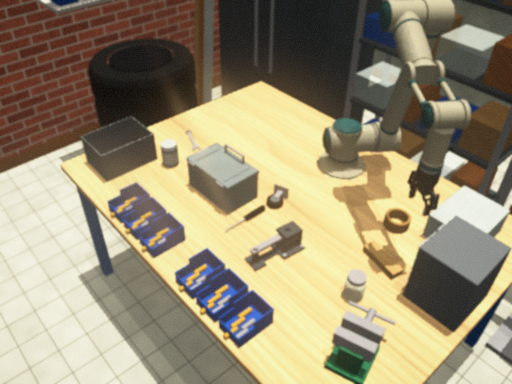

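View pics/top0.png

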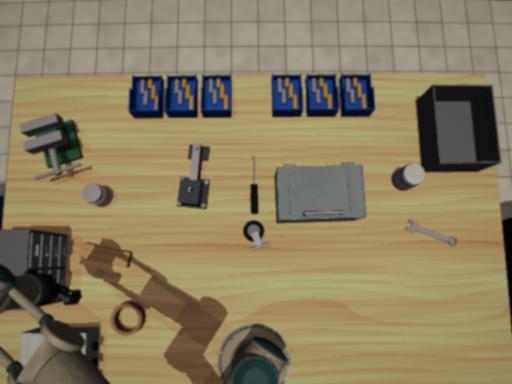

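Top view: the toolbox is near (320,193) with its handle bar at (323,213), the fork plate near (193,190) and the pivot post near (197,152). The tin is at (408,177), the castor at (255,232) and the screwdriver at (254,185). I'll crop in on the toolbox and fork.

```bash
cat > h.py <<'E'
import numpy as np,cv2
from rig import manip
C={n:manip.calibration(n) for n in("scene","top")}
def proj(n,P):
    c=C[n];P=np.atleast_2d(P);q=P@c["camera_from_world"][:3,:3].T+c["camera_from_world"][:3,3]
    a=q[:,0]/-q[:,2];b=-q[:,1]/-q[:,2];f=1+c["k1"]*(a*a+b*b)
    return np.c_[c["cx"]+c["fx"]*a*f,c["cy"]+c["fy"]*b*f]
def ray(n,u,v):
    c=C[n];x=(u-c["cx"])/c["fx"];y=(v-c["cy"])/c["fy"];a,b=x,y
    for _ in range(20):
        f=1+c["k1"]*(a*a+b*b);a,b=x/f,y/f
    M=c["camera_from_world"];R=M[:3,:3];d=R.T@np.array([a,-b,-1.]);o=-R.T@M[:3,3]
    return o,d/np.linalg.norm(d)
def plane(n,u,v,z):
    o,d=ray(n,u,v);return o+d*(z-o[2])/d[2]
def tri(us,ut):
    A=np.zeros((3,3));B=np.zeros(3)
    for n,p in(("scene",us),("top",ut)):
        o,d=ray(n,*p);Q=np.eye(3)-np.outer(d,d);A+=Q;B+=Q@o
    return np.linalg.solve(A,B)
def crop(img,x0,y0,x1,y1,k,name):
    cv2.imwrite(name,cv2.resize(img[y0:y1,x0:x1],None,fx=k,fy=k,interpolation=cv2.INTER_CUBIC))
E
python3 - <<'E'
from h import *
t=cv2.imread("pics/top0.png");s=cv2.imread("pics/scene0.png")
crop(t,170,135,380,255,3.8,"pics/t1.png")
crop(s,180,135,310,275,4.2,"pics/s1.png")
E
```

```text
(no output)
```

View pics/t1.png

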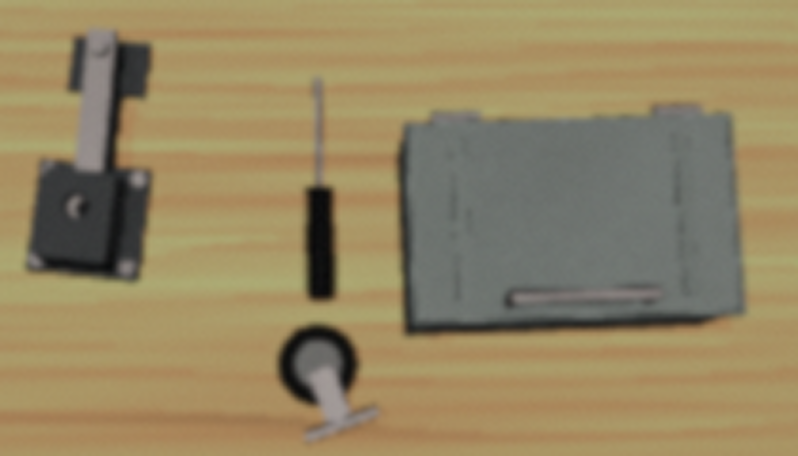

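View pics/s1.png

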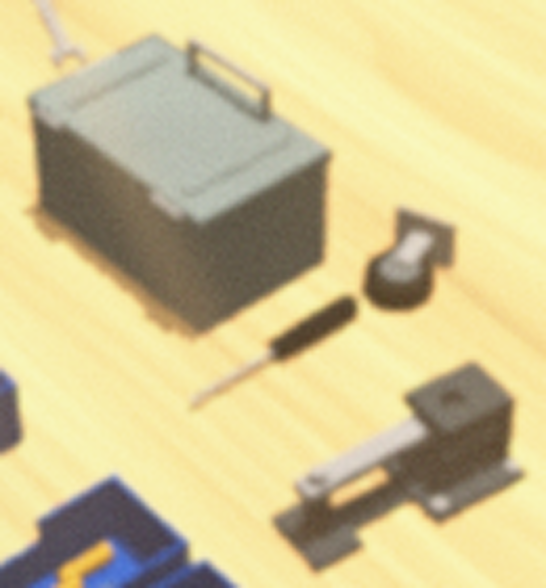

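```bash
python3 - <<'E'
from h import *
np.set_printoptions(precision=4,suppress=True)
T=lambda c:((c[0]+.5)/3.8-.5+170,(c[1]+.5)/3.8-.5+135)
S=lambda c:((c[0]+.5)/4.2-.5+180,(c[1]+.5)/4.2-.5+135)
zl=.1415
cs=[plane("top",*T(c),zl) for c in[(405,123),(732,114),(745,312),(407,322)]]
print("lid top",*cs); 
print("lid scene",*[plane("scene",*S(c),zl) for c in[(30,100),(155,38),(328,155),(203,222)]])
a,b=plane("top",*T((510,298)),.1765),plane("top",*T((660,293)),.1765);print("handle top",a,b,(a+b)/2)
a,b=plane("scene",*S((192,46)),.1765),plane("scene",*S((266,92)),.1765);print("handle sc",a,b,(a+b)/2)
print("hole top",plane("top",*T((78,207)),.086),"scene",plane("scene",*S((456,397)),.086),tri(S((456,397)),T((78,207))))
print("cheek top",*[plane("top",*T(c),.086) for c in[(38,167),(122,172),(110,263),(30,257)]])
print("cheek sc",*[plane("scene",*S(c),.086) for c in[(473,362),(513,400),(452,433),(406,402)]])
print("pivot",plane("top",*T((100,47)),.075),tri(S((315,482)),T((100,47))))
print("base",*[plane("top",*T(c),.01) for c in[(44,160),(150,170),(138,278),(27,270)]])
print("drawbar mid near cheek",plane("top",*T((93,168)),.07), plane("top",*T((99,80)),.07))
E
```

```text
lid top [ 0.598  -0.0741  0.1415] [ 0.6031 -0.3389  0.1415] [ 0.4425 -0.3408  0.1415] [ 0.4377 -0.0725  0.1415]
lid scene [ 0.6102 -0.3224  0.1415] [ 0.4524 -0.327   0.1415] [ 0.4483 -0.0679  0.1415] [ 0.5994 -0.0678  0.1415]
handle top [ 0.4521 -0.1496  0.1765] [ 0.4546 -0.2655  0.1765] [ 0.4534 -0.2076  0.1765]
handle sc [ 0.4638 -0.2512  0.1765] [ 0.4584 -0.1456  0.1765] [ 0.4611 -0.1984  0.1765]
hole top [0.5416 0.1959 0.086 ] scene [0.5417 0.2025 0.086 ] [0.5406 0.1982 0.0824]
cheek top [0.5758 0.2299 0.086 ] [0.5708 0.1595 0.086 ] [0.4943 0.1688 0.086 ] [0.4999 0.2353 0.086 ]
cheek sc [0.5001 0.1813 0.086 ] [0.5074 0.237  0.086 ] [0.5743 0.2308 0.086 ] [0.5783 0.1789 0.086 ]
pivot [0.6818 0.1806 0.075 ] [0.6847 0.1822 0.0641]
base [0.597  0.2378 0.01  ] [0.5869 0.1437 0.01  ] [0.4908 0.1537 0.01  ] [0.4988 0.2512 0.01  ]
drawbar mid near cheek [0.5776 0.186  0.07  ] [0.6541 0.1818 0.07  ]
```

```bash
python3 - <<'E'
from h import *
for n in("top","scene"):
    im=np.mean([manip.get_image(n).astype(float) for _ in range(5)],0).clip(0,255).astype(np.uint8)
    cv2.imwrite(f"pics/{n}_avg.png",im)
t=cv2.imread("pics/top_avg.png");s=cv2.imread("pics/scene_avg.png")
crop(t,270,155,370,227,8,"pics/t2.png")
crop(s,183,138,263,218,7.5,"pics/s2.png")
crop(t,174,135,224,215,7.5,"pics/t3.png")
crop(s,243,218,313,273,10,"pics/s3.png")
print(manip.get_state()["clock"])
E
```

```text
0.6
```

View pics/t2.png

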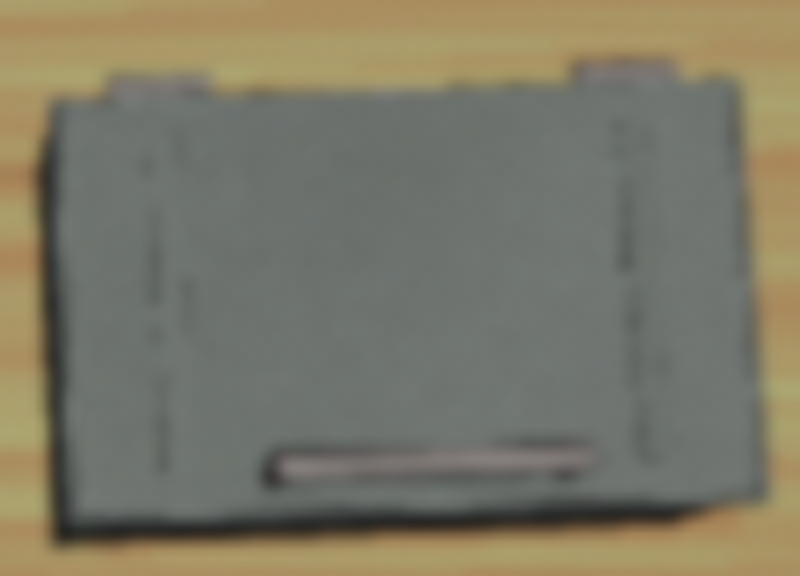

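View pics/s2.png

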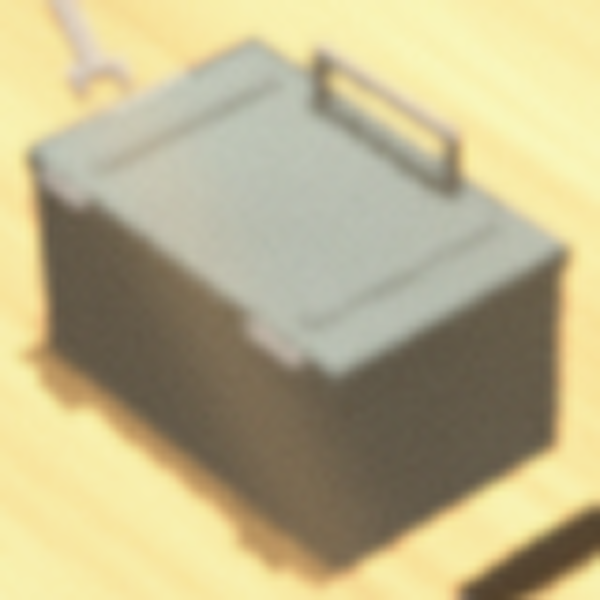

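View pics/t3.png

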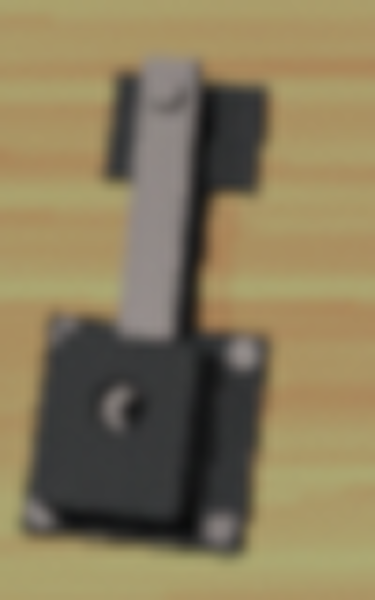

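View pics/s3.png

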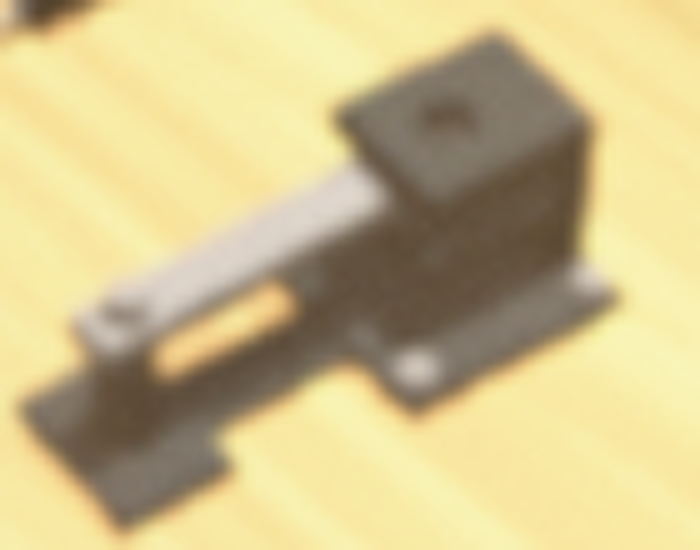

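```bash
python3 - <<'E'
from h import *
np.set_printoptions(precision=4,suppress=True)
K=lambda k,x,y:(lambda c:((c[0]+.5)/k-.5+x,(c[1]+.5)/k-.5+y))
T2,S2,T3,S3=K(8,270,155),K(7.5,183,138),K(7.5,174,135),K(10,243,218)
P=lambda n,f,z,*cs:np.array([plane(n,*f(c),z) for c in cs])[:,:2]
lt=P("top",T2,.1415,(55,102),(738,82),(765,498),(62,528));print("lid top",lt.tolist(),lt.mean(0))
ls=P("scene",S2,.1415,(35,157),(255,40),(562,252),(335,378));print("lid sc",ls.tolist(),ls.mean(0))
ha=P("top",T2,.1765+.004,(275,467),(592,456));print("handle top",ha.tolist(),ha.mean(0))
hs=P("scene",S2,.1765+.003,(322,53),(457,133));print("handle sc",hs.tolist(),hs.mean(0))
print("tri handle ends",tri(S2((322,53)),T2((592,456))),tri(S2((457,133)),T2((275,467))))
print("tri lid",*[tri(S2(a),T2(b)) for a,b in[((35,157),(738,82)),((255,40),(765,498)),((562,252),(62,528)),((335,378),(55,102))]])
print("box bottom sc",P("scene",S2,0,(50,350),(335,572),(555,448)).tolist())
print("hole",P("top",T3,.086,(122,407)),P("scene",S3,.086,(445,113)),tri(S3((445,113)),T3((122,407))))
c=P("top",T3,.086,(52,338),(198,345),(187,522),(38,508));print("cheek top",c.tolist(),c.mean(0))
c=P("scene",S3,.086,(493,33),(592,122),(437,203),(338,115));print("cheek sc",c.tolist(),c.mean(0))
c=P("top",T3,.01,(55,315),(268,338),(240,553),(25,530));print("base top",c.tolist(),c.mean(0))
print("bar",P("top",T3,.07,(150,335),(168,100),(170,60)),"post",P("top",T3,.075,(168,92)),tri(S3((125,308)),T3((168,92))))
E
```

```text
lid top [[0.5970057559646748, -0.07477929228888815], [0.6025523727280943, -0.3374979011250703], [0.4423038056101863, -0.3392740852553504], [0.43408921264674866, -0.07410363149105197]] [ 0.519  -0.2064]
lid sc [[0.6090606670376477, -0.3207516529970491], [0.4486563241777398, -0.3314335667981645], [0.4473925383585602, -0.07012796894877482], [0.6032443639730145, -0.06732656284650207]] [ 0.5271 -0.1974]
handle top [[0.45199929286102475, -0.14938122689098682], [0.4547164761110536, -0.2653635459076213]] [ 0.4534 -0.2074]
handle sc [[0.46165228285601745, -0.2525707385660456], [0.45405994137786965, -0.14737398568445736]] [ 0.4579 -0.2   ]
tri handle ends [ 0.4542 -0.266   0.1699] [ 0.4522 -0.1497  0.1774]
tri lid [ 0.6024 -0.3377  0.1304] [ 0.4425 -0.3408  0.1341] [ 0.437  -0.077   0.1316] [ 0.5982 -0.0748  0.1342]
box bottom sc [[0.6072303782715771, -0.327731313927913], [0.6004666900812649, -0.07648160888330047], [0.44488371674517835, -0.07542723236055626]]
hole [[0.5424 0.197 ]] [[0.5438 0.1987]] [0.5426 0.1974 0.0843]
cheek top [[0.5723916328619214, 0.22705105556831223], [0.5687251565049855, 0.1651045546126525], [0.4932362898148234, 0.16906481174925847], [0.4997889426323536, 0.23176877290961548]] [0.5335 0.1982]
cheek sc [[0.5013150665545739, 0.18053867573369364], [0.5070017506973177, 0.2365469886045909], [0.5774493204403933, 0.22899135366534729], [0.573628380969103, 0.17428873111909904]] [0.5398 0.2051]
base top [[0.5975529147129229, 0.23888642094449733], [0.5860291670411766, 0.1430217332877154], [0.48906051548404156, 0.15495504664715987], [0.5003008273204693, 0.2506913877692392]] [0.5432 0.1969]
bar [[0.5763 0.1877]
 [0.6802 0.1811]
 [0.6981 0.1805]] post [[0.6824 0.1805]] [0.6836 0.182  0.0685]
```

Handle at about (0.455, -0.205, 0.1765), box yaw about 1.2°, hinge x about 0.602. Fork hole at (0.5428, 0.1973), fork yaw about -6.9°. The eye looks about 6 mm out towards the fork's -y.

```bash
cat > plan.py <<'E'
from h import *
from scipy.spatial.transform import Rotation as R
np.set_printoptions(precision=4,suppress=True)
def q2R(q): return R.from_quat([q[1],q[2],q[3],q[0]])
def down(h): 
    c,s=np.cos(h),np.sin(h);return R.from_matrix([[c,s,0],[s,-c,0],[0,0,-1]])
def plan(wps,step=.036,ang=.078,start=None):
    """wps: list of (pos,heading or Rotation or None[,nmin])"""
    s=manip.get_state();p,r=(np.array(s["position"]),q2R(s["ee_rot"])) if start is None else start
    rows=[]
    for w in wps:
        tp=np.array(w[0],float);tr=r if w[1] is None else (down(w[1]) if np.isscalar(w[1]) else w[1])
        tot=(r.inv()*tr).as_rotvec();n=max(int(np.ceil(max(np.linalg.norm(tp-p)/step,abs(tot).max()/ang,w[2] if len(w)>2 else 1))),1)
        for i in range(n):
            k=n-i
            d=np.round(r.inv().apply((tp-p)/k)/.4,3);a=np.round((r.inv()*tr).as_rotvec()/k/.08,2)
            rows.append((d,a));p=p+r.apply(d*.4);r=r*R.from_rotvec(a*.08)
    for i in range(0,len(rows),5):
        print(i//5,"delta_pos",[[float(v)+0. for v in d] for d,a in rows[i:i+5]],"\n  angular",[[float(v)+0. for v in a] for d,a in rows[i:i+5]])
    print("end",p,r.as_matrix()[:,0])
def st():
    s=manip.get_state();print("t",round(s["clock"],2),"pos",s["position"],"x",q2R(s["ee_rot"]).as_matrix()[:,0],"z",q2R(s["ee_rot"]).as_matrix()[:,2],"F",s["contact_force"],"w",s["width"])
E
python3 - <<'E'
from plan import *
plan([((.455,-.205,.235),np.radians(1.2))])
E
```

```text
0 delta_pos [[-0.066, 0.059, 0.002], [-0.063, 0.063, 0.002], [-0.06, 0.066, 0.002], [-0.056, 0.069, 0.002], [-0.052, 0.072, 0.002]] 
  angular [[0.0, 0.0, 0.65], [0.0, 0.0, 0.65], [0.0, 0.0, 0.65], [0.0, 0.0, 0.65], [0.0, 0.0, 0.65]]
1 delta_pos [[-0.049, 0.074, 0.002], [-0.045, 0.077, 0.002], [-0.041, 0.079, 0.002], [-0.036, 0.081, 0.002], [-0.032, 0.083, 0.002]] 
  angular [[0.0, 0.0, 0.65], [0.0, 0.0, 0.65], [0.0, 0.0, 0.64], [0.0, 0.0, 0.65], [0.0, 0.0, 0.64]]
2 delta_pos [[-0.028, 0.084, 0.002], [-0.023, 0.086, 0.002], [-0.019, 0.087, 0.002], [-0.015, 0.087, 0.002], [-0.01, 0.088, 0.001]] 
  angular [[0.0, 0.0, 0.65], [0.0, 0.0, 0.64], [0.0, 0.0, 0.65], [0.0, 0.0, 0.64], [0.0, 0.0, 0.65]]
3 delta_pos [[-0.006, 0.089, 0.002], [-0.001, 0.089, 0.001], [0.004, 0.088, 0.002], [0.008, 0.088, 0.001], [0.013, 0.088, 0.002]] 
  angular [[0.0, 0.0, 0.64], [0.0, 0.0, 0.65], [0.0, 0.0, 0.64], [0.0, 0.0, 0.65], [0.0, 0.0, 0.64]]
4 delta_pos [[0.017, 0.087, 0.001]] 
  angular [[0.0, 0.0, 0.65]]
end [ 0.4549 -0.205   0.2351] [0.9998 0.0206 0.0001]
```

Call:
send_rows:
  delta_pos:
    - [-0.066,0.059,0.002]
    - [-0.063,0.063,0.002]
    - [-0.06,0.066,0.002]
    - [-0.056,0.069,0.002]
    - [-0.052,0.072,0.002]
  angular:
    - [0,0,0.65]
    - [0,0,0.65]
    - [0,0,0.65]
    - [0,0,0.65]
    - [0,0,0.65]
  hand: 60
  squeeze: 40

```text
clock: 1.02
position: [0.3044, 0.3414, 0.2463]
ee_rot: [0.0, 0.912, 0.41, 0.0]
contact_force: [1.6, -0.5, 0.2]
width: 0.06
```

Call:
send_rows:
  delta_pos:
    - [-0.049,0.074,0.002]
    - [-0.045,0.077,0.002]
    - [-0.041,0.079,0.002]
    - [-0.036,0.081,0.002]
    - [-0.032,0.083,0.002]
  angular:
    - [0,0,0.65]
    - [0,0,0.65]
    - [0,0,0.64]
    - [0,0,0.65]
    - [0,0,0.64]

```text
clock: 1.43
position: [0.3515, 0.1698, 0.2426]
ee_rot: [0.0, 0.957, 0.289, 0.001]
contact_force: [0.9, -0.6, -0.0]
width: 0.0599
```

Call:
send_rows:
  delta_pos:
    - [-0.028,0.084,0.002]
    - [-0.023,0.086,0.002]
    - [-0.019,0.087,0.002]
    - [-0.015,0.087,0.002]
    - [-0.01,0.088,0.001]
  angular:
    - [0,0,0.65]
    - [0,0,0.64]
    - [0,0,0.65]
    - [0,0,0.64]
    - [0,0,0.65]

```text
clock: 1.85
position: [0.3986, -0.0014, 0.239]
ee_rot: [0.0, 0.987, 0.163, 0.001]
contact_force: [0.8, -0.5, 0.5]
width: 0.06
```

Call:
send_rows:
  delta_pos:
    - [-0.006,0.089,0.002]
    - [-0.001,0.089,0.001]
    - [0.004,0.088,0.002]
    - [0.008,0.088,0.001]
    - [0.013,0.088,0.002]
  angular:
    - [0,0,0.64]
    - [0,0,0.65]
    - [0,0,0.64]
    - [0,0,0.65]
    - [0,0,0.64]

```text
clock: 2.27
position: [0.4457, -0.1726, 0.2357]
ee_rot: [0.0, 0.999, 0.035, 0.0]
contact_force: [1.0, 0.4, 0.7]
width: 0.0602
```

Call:
send_rows:
  delta_pos:
    - [0.017,0.087,0.001]
    - [0,0,0]
  angular:
    - [0,0,0.65]
    - [0,0,0]

```text
clock: 2.43
position: [0.4572, -0.2115, 0.235]
ee_rot: [0.003, 1.0, 0.007, 0.001]
contact_force: [0.3, 0.9, 1.4]
width: 0.06
```

```bash
python3 - <<'E'
from plan import *
t=manip.get_image("top");s=manip.get_image("scene");st()
crop(t,260,135,380,235,6,"pics/t4.png");crop(s,175,95,275,195,6,"pics/s4.png")
p=np.array(manip.get_state()["position"]);print(proj("top",p),proj("scene",p))
E
```

```text
t 2.53 pos [ 0.4549 -0.206   0.2347] x [ 0.9998  0.0185 -0.0006] z [-0.0006  0.0009 -1.    ] F [-0.4733  0.1289 -0.2663] w 0.06028647575046769
[[326.7647 209.5918]] [[233.7608 137.5988]]
```

View pics/t4.png

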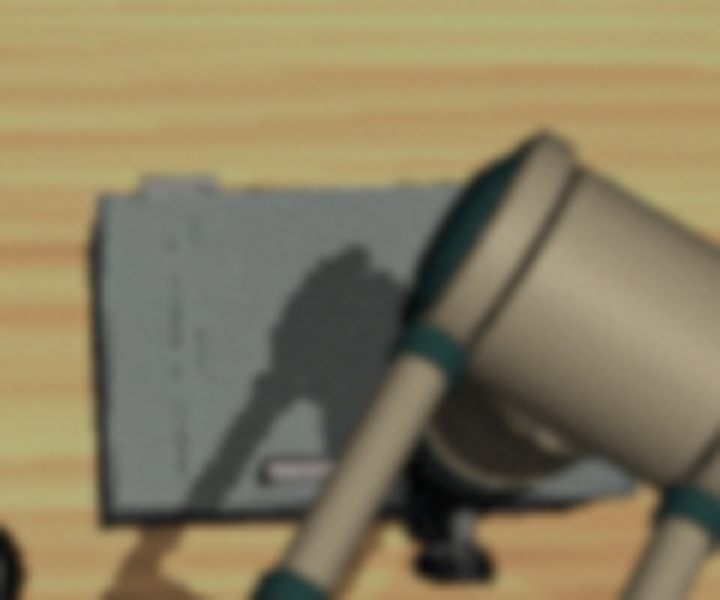

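View pics/s4.png

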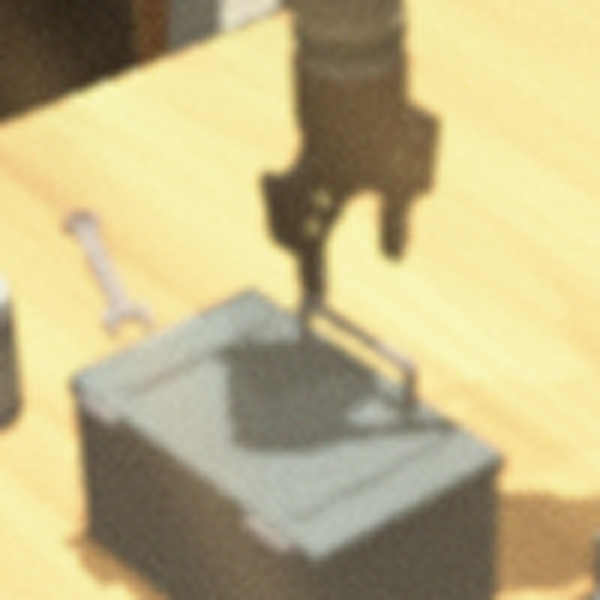

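The scene shows the two fingers at about (315,298) and (393,258) in the crop, straddling the bar that runs from (312,305) to (412,365). I'll descend.

Call:
send_rows:
  delta_pos:
    - [0,0,0.06]
    - [0,0,0.06]
    - [0,0,0.025]
    - [0,0,0]
  angular:
    - [0,0,0]
    - [0,0,0]
    - [0,0,0]
    - [0,0,0]

```text
clock: 2.87
position: [0.4529, -0.2027, 0.175]
ee_rot: [-0.002, 1.0, 0.011, -0.002]
contact_force: [-0.1, -0.0, 0.2]
width: 0.0601
```

Call:
send_rows:
  delta_pos:
    - [0,0,0]
    - [0,0,0]
    - [0,0,0]
    - [0,0,0]
    - [0,0,0]
  angular:
    - [0,0,0]
    - [0,0,0]
    - [0,0,0]
    - [0,0,0]
    - [0,0,0]
  hand: 6
  squeeze: 20

```text
clock: 3.28
position: [0.4557, -0.2052, 0.1783]
ee_rot: [0.0, 1.0, 0.01, 0.001]
contact_force: [-0.5, 1.1, 2.9]
width: 0.009
```

```bash
python3 - <<'E'
from plan import *
st()
p0=np.array(manip.get_state()["position"]);p0[:]=[.4555,-.2055,.178]
u=np.array([np.cos(np.radians(1.2)),np.sin(np.radians(1.2)),0]);z=np.array([0,0,1])
f=lambda t:u*(-.148*np.cos(t)+.041*np.sin(t))+z*(.041*np.cos(t)+.148*np.sin(t))
th=np.concatenate([[.04,.1],np.linspace(.2,1.82,18),[1.85]])
plan([(p0+f(t)-f(0),None) for t in th],start=(p0,down(np.radians(1.2))))
E
```

```text
t 3.28 pos [ 0.4557 -0.2052  0.1783] x [0.9998 0.0207 0.0024] z [ 0.0024 -0.0009 -1.    ] F [-0.4961  1.066   2.8613] w 0.008958690269276546
0 delta_pos [[0.004, 0.0, -0.015], [0.008, 0.0, -0.021], [0.016, 0.0, -0.035], [0.018, 0.0, -0.032], [0.021, 0.0, -0.03]] 
  angular [[0.0, 0.0, 0.0], [0.0, 0.0, 0.0], [0.0, 0.0, 0.0], [0.0, 0.0, 0.0], [0.0, 0.0, 0.0]]
1 delta_pos [[0.024, 0.0, -0.028], [0.026, 0.0, -0.025], [0.029, 0.0, -0.023], [0.03, 0.0, -0.02], [0.033, 0.0, -0.017]] 
  angular [[0.0, 0.0, 0.0], [0.0, 0.0, 0.0], [0.0, 0.0, 0.0], [0.0, 0.0, 0.0], [0.0, 0.0, 0.0]]
2 delta_pos [[0.034, 0.0, -0.014], [0.035, 0.0, -0.01], [0.036, 0.0, -0.007], [0.036, 0.0, -0.004], [0.036, 0.0, 0.0]] 
  angular [[0.0, 0.0, 0.0], [0.0, 0.0, 0.0], [0.0, 0.0, 0.0], [0.0, 0.0, 0.0], [0.0, 0.0, 0.0]]
3 delta_pos [[0.037, 0.0, 0.003], [0.036, 0.0, 0.007], [0.035, 0.0, 0.01], [0.034, 0.0, 0.014], [0.033, 0.0, 0.016]] 
  angular [[0.0, 0.0, 0.0], [0.0, 0.0, 0.0], [0.0, 0.0, 0.0], [0.0, 0.0, 0.0], [0.0, 0.0, 0.0]]
4 delta_pos [[0.009, 0.0, 0.006]] 
  angular [[0.0, 0.0, 0.0]]
end [ 0.6834 -0.2007  0.268 ] [0.9998 0.0209 0.    ]
```

Call:
send_rows:
  delta_pos:
    - [0.004,0,-0.015]
    - [0.008,0,-0.021]
    - [0.016,0,-0.035]
    - [0.018,0,-0.032]
    - [0.021,0,-0.03]
  angular:
    - [0,0,0]
    - [0,0,0]
    - [0,0,0]
    - [0,0,0]
    - [0,0,0]
  squeeze: 25

```text
clock: 3.7
position: [0.4807, -0.2046, 0.2309]
ee_rot: [0.0, 1.0, 0.01, -0.002]
contact_force: [-0.2, -2.2, -4.9]
width: 0.009
```

Call:
send_rows:
  delta_pos:
    - [0.024,0,-0.028]
    - [0.026,0,-0.025]
    - [0.029,0,-0.023]
    - [0.03,0,-0.02]
    - [0.033,0,-0.017]
  angular:
    - [0,0,0]
    - [0,0,0]
    - [0,0,0]
    - [0,0,0]
    - [0,0,0]

```text
clock: 4.12
position: [0.5354, -0.2033, 0.2778]
ee_rot: [0.0, 1.0, 0.01, -0.003]
contact_force: [-4.0, -0.3, 3.9]
width: 0.0087
```

Forces are small and the lid is following. I'll continue.

Call:
send_rows:
  delta_pos:
    - [0.034,0,-0.014]
    - [0.035,0,-0.01]
    - [0.036,0,-0.007]
    - [0.036,0,-0.004]
    - [0.036,0,0]
  angular:
    - [0,0,0]
    - [0,0,0]
    - [0,0,0]
    - [0,0,0]
    - [0,0,0]

```text
clock: 4.53
position: [0.6089, -0.2017, 0.2916]
ee_rot: [0.0, 1.0, 0.01, -0.0]
contact_force: [-2.7, -0.0, 2.1]
width: 0.0089
```

Call:
send_rows:
  delta_pos:
    - [0.037,0,0.003]
    - [0.036,0,0.007]
    - [0.035,0,0.01]
    - [0.034,0,0.014]
    - [0.033,0,0.016]
  angular:
    - [0,0,0]
    - [0,0,0]
    - [0,0,0]
    - [0,0,0]
    - [0,0,0]

```text
clock: 4.95
position: [0.6799, -0.2001, 0.27]
ee_rot: [-0.0, 1.0, 0.01, -0.0]
contact_force: [-0.1, 0.6, 0.9]
width: 0.0091
```

Call:
send_rows:
  delta_pos:
    - [0.009,0,0.006]
    - [0,0,0]
  angular:
    - [0,0,0]
    - [0,0,0]

```text
clock: 5.12
position: [0.6851, -0.2, 0.2669]
ee_rot: [-0.0, 1.0, 0.011, 0.002]
contact_force: [3.4, 0.1, 4.9]
width: 0.0092
```

```bash
python3 - <<'E'
from plan import *
s=manip.get_image("scene");st()
crop(s,155,65,275,195,4.5,"pics/s5.png")
E
```

```text
t 5.17 pos [ 0.6842 -0.2     0.2675] x [0.9998 0.0211 0.0025] z [ 0.0025  0.0002 -1.    ] F [2.2032 1.6392 4.0528] w 0.008940841146636751
```

View pics/s5.png

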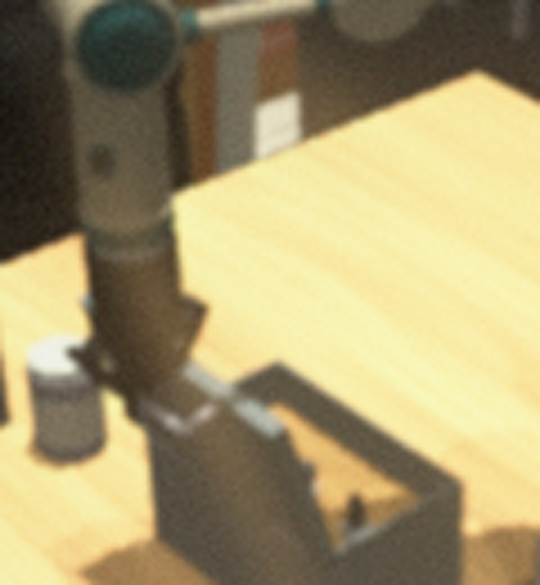

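The lid is past vertical, in the grip. I'll lower it nearly to the stop, release, and back out along the lid plane.

Call:
send_rows:
  delta_pos:
    - [0.012,0,0.008]
    - [0.011,0,0.007]
    - [0,0,0]
  angular:
    - [0,0,0]
    - [0,0,0]
    - [0,0,0]

```text
clock: 5.42
position: [0.6916, -0.1999, 0.263]
ee_rot: [0.0, 1.0, 0.01, -0.0]
contact_force: [0.1, 2.4, 9.9]
width: 0.0086
```

Call:
send_rows:
  delta_pos:
    - [0,0,0]
    - [0,0,0]
    - [0,0,0]
  angular:
    - [0,0,0]
    - [0,0,0]
    - [0,0,0]
  hand: 24

```text
clock: 5.67
position: [0.694, -0.1999, 0.265]
ee_rot: [0.001, 1.0, 0.01, 0.004]
contact_force: [4.7, 3.0, 11.6]
width: 0.0243
```

Call:
send_rows:
  delta_pos:
    - [0.006,0,-0.015]
    - [0.013,0,-0.037]
    - [0.017,0,-0.046]
    - [0.022,0,-0.06]
    - [0,0,-0.08]
  angular:
    - [0,0,0]
    - [0,0,0]
    - [0,0,0]
    - [0,0,0]
    - [0,0,0]

```text
clock: 6.08
position: [0.7145, -0.1996, 0.3533]
ee_rot: [-0.001, 1.0, 0.01, -0.004]
contact_force: [1.6, -0.4, -0.8]
width: 0.0238
```

```bash
python3 - <<'E'
from plan import *
st();plan([((.43,.09,.36),None)],step=.039)
E
```

```text
t 6.08 pos [ 0.7145 -0.1996  0.3533] x [ 0.9998  0.0201 -0.0075] z [-0.0075  0.0021 -1.    ] F [ 1.6002 -0.4303 -0.7812] w 0.023765788209112005
0 delta_pos [[-0.063, -0.067, -0.001], [-0.063, -0.067, -0.001], [-0.063, -0.067, -0.001], [-0.063, -0.067, -0.001], [-0.064, -0.067, -0.001]] 
  angular [[0.0, 0.0, 0.0], [0.0, 0.0, 0.0], [0.0, 0.0, 0.0], [0.0, 0.0, 0.0], [0.0, 0.0, 0.0]]
1 delta_pos [[-0.063, -0.067, -0.001], [-0.064, -0.067, -0.001], [-0.063, -0.067, -0.001], [-0.064, -0.067, -0.001], [-0.063, -0.068, 0.0]] 
  angular [[0.0, 0.0, 0.0], [0.0, 0.0, 0.0], [0.0, 0.0, 0.0], [0.0, 0.0, 0.0], [0.0, 0.0, 0.0]]
2 delta_pos [[-0.064, -0.067, -0.001]] 
  angular [[0.0, 0.0, 0.0]]
end [0.4298 0.0899 0.36  ] [ 0.9998  0.0201 -0.0075]
```

Call:
send_rows:
  delta_pos:
    - [-0.063,-0.067,-0.001]
    - [-0.063,-0.067,-0.001]
    - [-0.063,-0.067,-0.001]
    - [-0.063,-0.067,-0.001]
    - [-0.064,-0.067,-0.001]
  angular:
    - [0,0,0]
    - [0,0,0]
    - [0,0,0]
    - [0,0,0]
    - [0,0,0]
  hand: 40

```text
clock: 6.5
position: [0.5835, -0.0677, 0.3572]
ee_rot: [0.0, 1.0, 0.01, -0.002]
contact_force: [0.3, -0.0, -0.0]
width: 0.0402
```

Call:
send_rows:
  delta_pos:
    - [-0.063,-0.067,-0.001]
    - [-0.064,-0.067,-0.001]
    - [-0.063,-0.067,-0.001]
    - [-0.064,-0.067,-0.001]
    - [-0.063,-0.068,0]
  angular:
    - [0,0,0]
    - [0,0,0]
    - [0,0,0]
    - [0,0,0]
    - [0,0,0]

```text
clock: 6.92
position: [0.4538, 0.0638, 0.3592]
ee_rot: [0.0, 1.0, 0.01, -0.001]
contact_force: [-0.7, 1.1, -0.2]
width: 0.0401
```

Call:
send_rows:
  delta_pos:
    - [-0.064,-0.067,-0.001]
    - [0,0,0]
  angular:
    - [0,0,0]
    - [0,0,0]

```text
clock: 7.08
position: [0.4242, 0.0928, 0.3604]
ee_rot: [-0.001, 1.0, 0.012, -0.003]
contact_force: [0.5, -0.3, -0.1]
width: 0.0402
```

```bash
python3 - <<'E'
from plan import *
for n in("top","scene"):
    im=np.mean([manip.get_image(n).astype(float) for _ in range(4)],0).clip(0,255).astype(np.uint8)
    cv2.imwrite(f"pics/{n}_b.png",im)
t=cv2.imread("pics/top_b.png");s=cv2.imread("pics/scene_b.png");st()
crop(t,265,130,375,230,7,"pics/t6.png");crop(s,160,110,270,215,6,"pics/s6.png")
E
```

```text
t 7.48 pos [0.4311 0.0889 0.3598] x [ 0.9998  0.0189 -0.001 ] z [-0.001  -0.0003 -1.    ] F [-0.2898 -0.4217  0.8491] w 0.039914802212177934
```

View pics/t6.png

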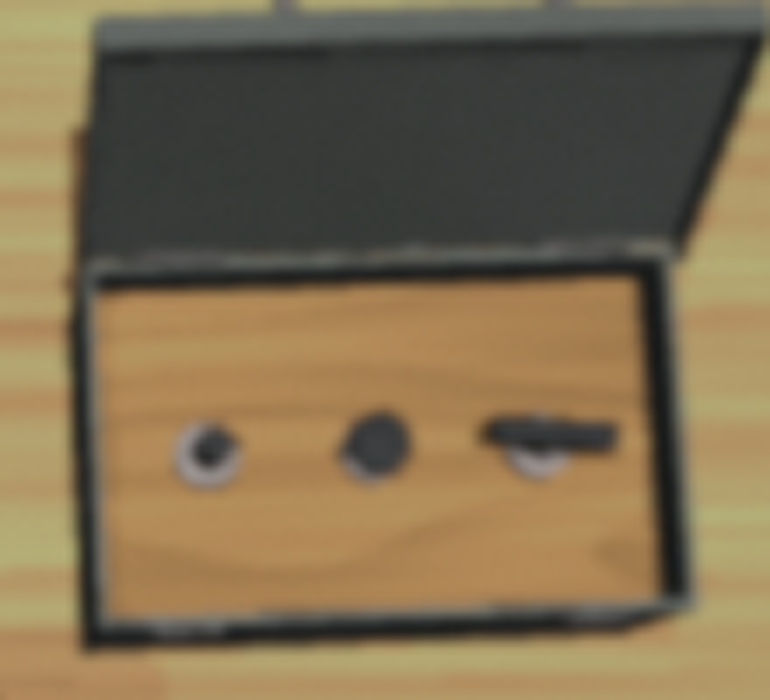

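View pics/s6.png

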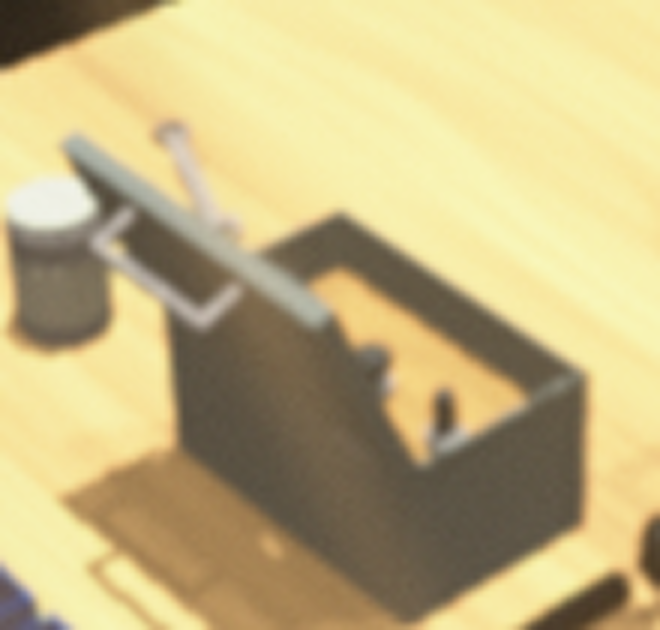

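The lid rests open. The top crop shows the T-bar from (485,433) to (617,438) over the right-hand hole (box y = -75), with its collar near (540,455). The knob is at (377,445) and the punch at (210,450).

```bash
python3 - <<'E'
from plan import *
K=lambda k,x,y:(lambda c:((c[0]+.5)/k-.5+x,(c[1]+.5)/k-.5+y))
T=K(7,265,130)
a,b=[plane("top",*T(c),.129) for c in[(484,433),(618,438)]];print(a,b,(a+b)/2,np.degrees(np.arctan2(*(a-b)[:2])), np.linalg.norm(a-b))
g=cv2.cvtColor(cv2.imread("pics/top_b.png"),cv2.COLOR_BGR2GRAY)
# dark mask of the bar
k=7;G=cv2.resize(g[130:230,265:375],None,fx=7,fy=7,interpolation=cv2.INTER_CUBIC)
m=np.zeros_like(G);m[400:470,460:635]=(G[400:470,460:635]<75)*255
n,l,s,c=cv2.connectedComponentsWithStats(m);i=1+np.argmax(s[1:,4]);print(s[i],c[i])
r=cv2.minAreaRect(np.argwhere(l==i)[:,::-1].astype(np.float32));print(r)
print("rect centre",plane("top",*T(r[0]),.127))
print("collar",plane("top",*T((540,456)),.089))
print("knob",plane("top",*T((377,445)),.112),"punch",plane("top",*T((213,445)),.12),plane("top",*T((208,456)),.089))
rim=[plane("top",*T(c),.135) for c in[(93,272),(672,258),(690,600),(97,630)]];print("rim",*rim,np.mean(rim,0))
print("collar exp for box .522,-.203:", np.array([.522,-.203])+.075*np.array([np.sin(np.radians(1.2)),-np.cos(np.radians(1.2))]))
E
```

```text
[ 0.5226 -0.2498  0.129 ] [ 0.5198 -0.3087  0.129 ] [ 0.5212 -0.2793  0.129 ] 2.732229954014951 0.059015319966887615
[ 484  420  129   33 3275] [547.7817 436.0431]
((547.6231689453125, 437.27288818359375), (127.83905792236328, 31.035011291503906), 4.513988018035889)
rect centre [ 0.5208 -0.2782  0.127 ]
collar [ 0.5182 -0.2832  0.089 ]
knob [ 0.5204 -0.2055  0.112 ] punch [ 0.5199 -0.1318  0.12  ] [ 0.5198 -0.1329  0.089 ]
rim [ 0.5949 -0.0795  0.135 ] [ 0.599  -0.3352  0.135 ] [ 0.4476 -0.3351  0.135 ] [ 0.4376 -0.078   0.135 ] [ 0.5198 -0.207   0.135 ]
collar exp for box .522,-.203: [ 0.5236 -0.278 ]
```

```bash
python3 - <<'E'
from plan import *
h=np.radians(-3)
plan([((.515,-.25,.27),h),((.522,-.279,.22),h),((.522,-.279,.17),h),((.522,-.279,.122),h)],step=.039)
E
```

```text
0 delta_pos [[0.019, 0.085, 0.022], [0.02, 0.085, 0.023], [0.021, 0.085, 0.022], [0.021, 0.085, 0.023], [0.022, 0.084, 0.022]] 
  angular [[0.0, 0.0, 0.09], [0.0, 0.0, 0.09], [0.0, 0.0, 0.09], [0.0, 0.0, 0.09], [0.0, 0.0, 0.09]]
1 delta_pos [[0.022, 0.084, 0.023], [0.023, 0.084, 0.022], [0.024, 0.084, 0.023], [0.024, 0.084, 0.022], [0.025, 0.084, 0.023]] 
  angular [[0.0, 0.0, 0.09], [0.0, 0.0, 0.09], [0.0, 0.0, 0.09], [0.0, 0.01, 0.09], [0.0, 0.0, 0.08]]
2 delta_pos [[0.011, 0.036, 0.062], [0.011, 0.036, 0.063], [0.0, 0.0, 0.062], [0.0, 0.0, 0.063], [0.0, 0.0, 0.06]] 
  angular [[0.0, 0.0, 0.0], [0.0, 0.0, 0.0], [0.0, 0.0, 0.0], [0.0, 0.0, 0.0], [0.0, 0.0, 0.0]]
3 delta_pos [[0.0, -0.001, 0.06]] 
  angular [[0.0, 0.0, 0.0]]
end [ 0.5221 -0.2788  0.1219] [ 0.9986 -0.0522 -0.0002]
```

Call:
send_rows:
  delta_pos:
    - [0.019,0.085,0.022]
    - [0.02,0.085,0.023]
    - [0.021,0.085,0.022]
    - [0.021,0.085,0.023]
    - [0.022,0.084,0.022]
  angular:
    - [0,0,0.09]
    - [0,0,0.09]
    - [0,0,0.09]
    - [0,0,0.09]
    - [0,0,0.09]

```text
clock: 7.9
position: [0.473, -0.082, 0.3148]
ee_rot: [-0.0, 1.0, -0.008, -0.0]
contact_force: [0.5, -0.1, 0.7]
width: 0.0397
```

Call:
send_rows:
  delta_pos:
    - [0.022,0.084,0.023]
    - [0.023,0.084,0.022]
    - [0.024,0.084,0.023]
    - [0.024,0.084,0.022]
    - [0.025,0.084,0.023]
  angular:
    - [0,0,0.09]
    - [0,0,0.09]
    - [0,0,0.09]
    - [0,0,0.09]
    - [0,0,0.08]

```text
clock: 8.32
position: [0.5149, -0.2517, 0.2693]
ee_rot: [-0.0, 1.0, -0.026, -0.0]
contact_force: [-0.2, 1.4, -0.3]
width: 0.0401
```

Call:
send_rows:
  delta_pos:
    - [0.011,0.036,0.062]
    - [0.011,0.036,0.063]
    - [0,0,0]
    - [0,0,0]
  angular:
    - [0,0,0]
    - [0,0,0]
    - [0,0,0]
    - [0,0,0]

```text
clock: 8.65
position: [0.5212, -0.2789, 0.2182]
ee_rot: [-0.002, 1.0, -0.026, -0.002]
contact_force: [-0.7, 0.3, 0.7]
width: 0.0402
```

```bash
python3 - <<'E'
from plan import *
t=manip.get_image("top");s=manip.get_image("scene");st()
crop(t,265,130,375,230,6,"pics/t7.png");crop(s,175,95,275,195,6,"pics/s7.png")
E
```

```text
t 8.75 pos [ 0.5224 -0.2782  0.2211] x [ 0.9987 -0.051   0.0008] z [ 0.0008  0.0001 -1.    ] F [-0.7426  0.5547  1.3117] w 0.039882775867763856
```

View pics/s7.png

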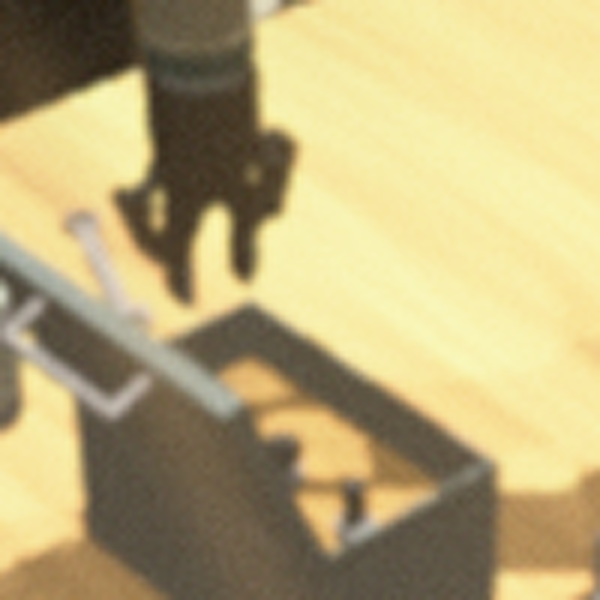

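The gripper stands clear above the box on the far side of the lid edge. I'll descend to the T-bar and close.

Call:
send_rows:
  delta_pos:
    - [0,0,0.062]
    - [0,0,0.062]
    - [0,0,0.062]
    - [0,0,0.04]
    - [0,0,0.022]
  angular:
    - [0,0,0]
    - [0,0,0]
    - [0,0,0]
    - [0,0,0]
    - [0,0,0]

```text
clock: 9.17
position: [0.522, -0.2769, 0.1209]
ee_rot: [-0.0, 1.0, -0.025, -0.0]
contact_force: [0.4, 0.4, -0.4]
width: 0.04
```

Call:
send_rows:
  delta_pos:
    - [0,0,0]
    - [0,0,0]
    - [0,0,0]
    - [0,0,0]
    - [0,0,0]
  angular:
    - [0,0,0]
    - [0,0,0]
    - [0,0,0]
    - [0,0,0]
    - [0,0,0]
  hand: 6
  squeeze: 60

```text
clock: 9.58
position: [0.5232, -0.2785, 0.1228]
ee_rot: [0.001, 1.0, -0.025, 0.001]
contact_force: [1.5, 1.5, 3.5]
width: 0.0111
```

```bash
python3 - <<'E'
from plan import *
st()
E
```

```text
t 9.58 pos [ 0.5232 -0.2785  0.1228] x [ 0.9987 -0.0506  0.003 ] z [ 0.003  -0.0014 -1.    ] F [1.4867 1.4971 3.535 ] w 0.01106203346895482
```

Call:
send_rows:
  delta_pos:
    - [0,0,-0.03]
    - [0,0,-0.08]
    - [0,0,-0.09]
    - [0,0,-0.09]
    - [0,0,-0.09]
  angular:
    - [0,0,0]
    - [0,0,0]
    - [0,0,0]
    - [0,0,0]
    - [0,0,0]

```text
clock: 10.0
position: [0.5216, -0.2779, 0.2748]
ee_rot: [-0.0, 1.0, -0.025, -0.0]
contact_force: [0.8, -0.8, -1.8]
width: 0.0109
```

Call:
send_rows:
  delta_pos:
    - [0,0,-0.07]
    - [0,0,0]
    - [0,0,0]
  angular:
    - [0,0,0]
    - [0,0,0]
    - [0,0,0]

```text
clock: 10.25
position: [0.5226, -0.2785, 0.3032]
ee_rot: [0.001, 1.0, -0.025, 0.002]
contact_force: [0.4, -0.3, -2.3]
width: 0.011
```

```bash
python3 - <<'E'
from plan import *
s=manip.get_image("scene");st()
crop(s,165,65,275,195,4.5,"pics/s8.png")
plan([((.53,-.1,.305),0),((.5428,.1973,.24),0)],step=.039)
E
```

```text
t 10.3 pos [ 0.5217 -0.2779  0.301 ] x [ 0.9987 -0.0506 -0.0001] z [-0.0001  0.0001 -1.    ] F [-0.0851 -0.2185 -2.8974] w 0.010528206150791895
0 delta_pos [[0.0, -0.089, -0.002], [0.0, -0.089, -0.002], [0.002, -0.089, -0.002], [0.002, -0.089, -0.002], [0.003, -0.089, -0.002]] 
  angular [[0.0, 0.0, -0.13], [0.0, 0.0, -0.13], [0.0, 0.0, -0.12], [0.0, 0.0, -0.13], [0.0, 0.0, -0.12]]
1 delta_pos [[0.004, -0.093, 0.02], [0.004, -0.093, 0.02], [0.004, -0.093, 0.02], [0.004, -0.093, 0.021], [0.004, -0.093, 0.02]] 
  angular [[0.0, 0.0, 0.0], [0.0, 0.0, 0.0], [0.0, 0.0, 0.0], [0.0, 0.0, 0.0], [0.0, 0.0, 0.0]]
2 delta_pos [[0.004, -0.093, 0.021], [0.004, -0.093, 0.02], [0.004, -0.092, 0.021]] 
  angular [[0.0, 0.0, 0.0], [0.0, 0.0, 0.0], [0.0, 0.0, 0.0]]
end [0.5427 0.1971 0.2398] [ 1.     -0.0002 -0.0001]
```

View pics/s8.png

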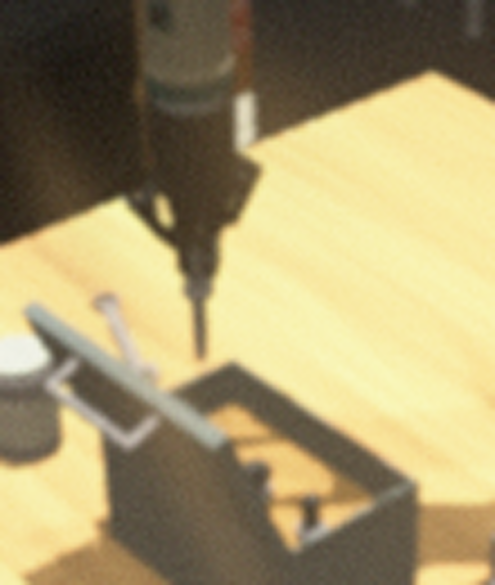

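The pin is held upright: collar at (198,288) and tip at (200,352) in the crop. The other two things are still in the rack. I'll carry it to above the fork.

```bash
python3 - <<'E'
from plan import *
h=np.radians(-6.9)
plan([((.53,-.1,.305),h),((.5428,.1973,.22),h)],step=.039)
E
```

```text
0 delta_pos [[0.0, -0.089, -0.002], [-0.002, -0.089, -0.002], [-0.003, -0.089, -0.002], [-0.004, -0.089, -0.002], [-0.005, -0.089, -0.002]] 
  angular [[0.0, 0.0, 0.17], [0.0, 0.0, 0.18], [0.0, 0.0, 0.17], [0.0, 0.0, 0.18], [0.0, 0.0, 0.17]]
1 delta_pos [[-0.007, -0.093, 0.027], [-0.007, -0.093, 0.027], [-0.007, -0.093, 0.026], [-0.007, -0.093, 0.027], [-0.007, -0.092, 0.026]] 
  angular [[0.0, 0.0, 0.0], [0.0, 0.0, 0.0], [0.0, 0.0, 0.0], [0.0, 0.0, 0.0], [0.0, 0.0, 0.0]]
2 delta_pos [[-0.008, -0.093, 0.027], [-0.007, -0.092, 0.026], [-0.008, -0.093, 0.027]] 
  angular [[0.0, 0.0, 0.0], [0.0, 0.0, 0.0], [0.0, 0.0, 0.0]]
end [0.5426 0.1975 0.2198] [ 0.9928 -0.1199 -0.0001]
```

Call:
send_rows:
  delta_pos:
    - [0,-0.089,-0.002]
    - [-0.002,-0.089,-0.002]
    - [-0.003,-0.089,-0.002]
    - [-0.004,-0.089,-0.002]
    - [-0.005,-0.089,-0.002]
  angular:
    - [0,0,0.17]
    - [0,0,0.18]
    - [0,0,0.17]
    - [0,0,0.18]
    - [0,0,0.17]

```text
clock: 10.72
position: [0.529, -0.0984, 0.3024]
ee_rot: [-0.001, 0.998, -0.061, -0.003]
contact_force: [0.6, 0.6, -1.8]
width: 0.0111
```

Call:
send_rows:
  delta_pos:
    - [-0.007,-0.093,0.027]
    - [-0.007,-0.093,0.027]
    - [-0.007,-0.093,0.026]
    - [-0.007,-0.093,0.027]
    - [-0.007,-0.092,0.026]
  angular:
    - [0,0,0]
    - [0,0,0]
    - [0,0,0]
    - [0,0,0]
    - [0,0,0]

```text
clock: 11.13
position: [0.537, 0.0875, 0.2489]
ee_rot: [0.0, 0.998, -0.06, -0.002]
contact_force: [1.1, 1.4, -2.3]
width: 0.0111
```

Call:
send_rows:
  delta_pos:
    - [-0.008,-0.093,0.027]
    - [-0.007,-0.092,0.026]
    - [-0.008,-0.093,0.027]
    - [0,0,0]
    - [0,0,0]
  angular:
    - [0,0,0]
    - [0,0,0]
    - [0,0,0]
    - [0,0,0]
    - [0,0,0]

```text
clock: 11.55
position: [0.5408, 0.1987, 0.2165]
ee_rot: [0.001, 0.998, -0.058, -0.003]
contact_force: [-0.0, -0.5, -1.6]
width: 0.0105
```

```bash
python3 - <<'E'
from plan import *
for n in("top","scene"):
    im=np.mean([manip.get_image(n).astype(float) for _ in range(3)],0).clip(0,255).astype(np.uint8)
    cv2.imwrite(f"pics/{n}_c.png",im)
t=cv2.imread("pics/top_c.png");s=cv2.imread("pics/scene_c.png");st()
crop(t,160,125,250,225,6,"pics/t9.png");crop(s,240,180,320,275,6.3,"pics/s9.png")
p=np.array(manip.get_state()["position"]);print([ (proj("scene",p-[0,0,d])-[240,180])*6.3 for d in(0,.037,.107)])
E
```

```text
t 11.85 pos [0.5432 0.196  0.22  ] x [ 0.9926 -0.1217  0.0002] z [ 0.0002 -0.0002 -1.    ] F [-0.2765  0.9352 -2.5362] w 0.010836625503931479
[array([[307.5018, 128.4229]]), array([[303.5756, 178.9618]]), array([[296.4185, 270.6353]])]
```

View pics/s9.png

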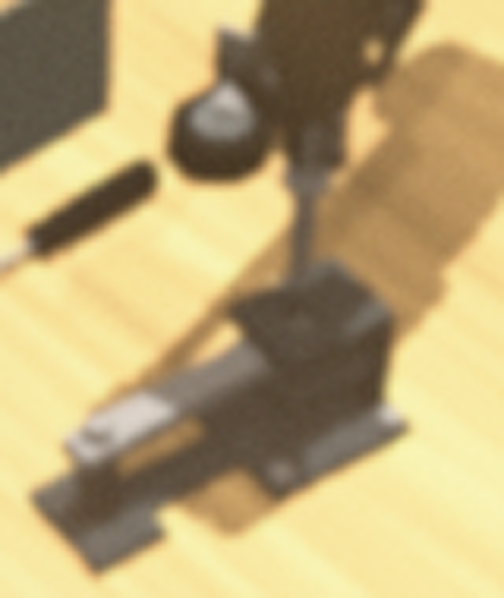

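View pics/t9.png

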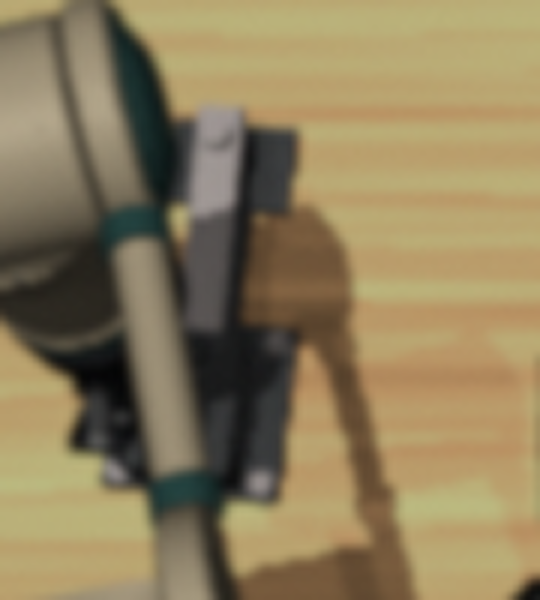

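```bash
python3 - <<'E'
from plan import *
s=cv2.imread("pics/scene_c.png")
crop(s,268,195,310,240,13,"pics/s10.png")
p=np.array(manip.get_state()["position"])
f=lambda P:(proj("scene",P)-[268,195]+.5)*13-.5
print([f(p-[0,0,d]) for d in(0,.037,.107)],"hole",f([.5428,.1973,.086]))
E
```

```text
[array([[276.5275,  75.9996]]), array([[268.4258, 180.2863]]), array([[253.6573, 369.4538]])] hole [[252.6143 441.6966]]
```

View pics/s10.png

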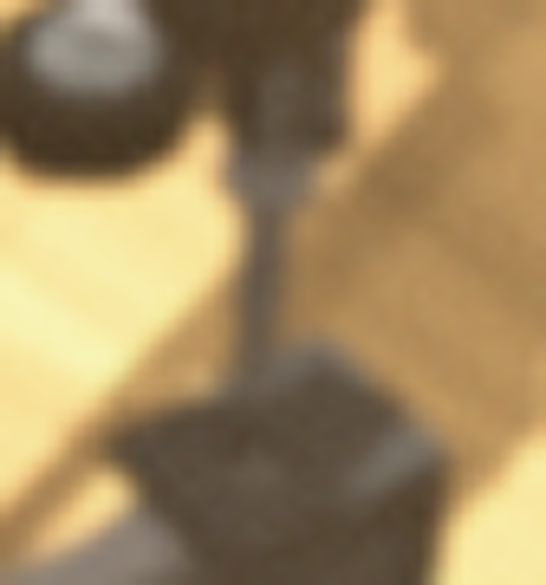

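The pin axis in the scene (x about 256–266 in the crop) lines up with the projected hole column (about 253) to within about 1 mm. I'll shift 3 mm towards the fork's -y and start down in small steps.

Call:
send_rows:
  delta_pos:
    - [0,0.008,0.03]
    - [0,0,0.025]
    - [0,0,0.01]
    - [0,0,0.01]
    - [0,0,0]
  angular:
    - [0,0,0]
    - [0,0,0]
    - [0,0,0]
    - [0,0,0]
    - [0,0,0]

```text
clock: 12.27
position: [0.543, 0.1934, 0.1932]
ee_rot: [-0.0, 0.998, -0.06, 0.001]
contact_force: [-3.4, -1.6, 13.6]
width: 0.0112
```

Call:
send_rows:
  delta_pos:
    - [0,0,0.01]
    - [0,0,0.01]
    - [0,0,0.005]
    - [0,0,0]
    - [0,0,0]
  angular:
    - [0,0,0]
    - [0,0,0]
    - [0,0,0]
    - [0,0,0]
    - [0,0,0]

```text
clock: 12.68
position: [0.545, 0.1943, 0.1922]
ee_rot: [-0.002, 0.998, -0.06, 0.006]
contact_force: [-11.6, -2.4, 54.0]
width: 0.0107
```

```bash
python3 - <<'E'
from plan import *
s=np.mean([manip.get_image("scene").astype(float) for _ in range(3)],0).clip(0,255).astype(np.uint8);st()
crop(s,268,195,310,240,13,"pics/s11.png")
E
```

```text
t 12.83 pos [0.5449 0.1943 0.1923] x [ 0.9927 -0.1203  0.0121] z [ 0.0125  0.0025 -0.9999] F [-10.8893  -1.85    53.4445] w 0.011074024264688724
```

View pics/s11.png

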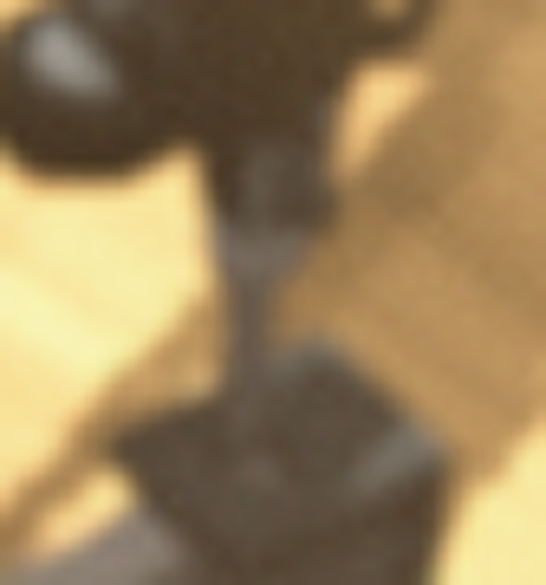

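The tip landed on the top cheek: it stopped at z = 0.192 with 54 N. I'll ease up and look again.

Call:
send_rows:
  delta_pos:
    - [0,0,-0.02]
    - [0,0,-0.02]
    - [0,0,-0.01]
    - [0,0,0]
    - [0,0,0]
  angular:
    - [0,0,0]
    - [0,0,0]
    - [0,0,0]
    - [0,0,0]
    - [0,0,0]

```text
clock: 13.25
position: [0.5425, 0.1939, 0.1989]
ee_rot: [0.0, 0.998, -0.06, -0.001]
contact_force: [-0.3, -0.7, -2.0]
width: 0.0109
```

```bash
python3 - <<'E'
from plan import *
s=np.mean([manip.get_image("scene").astype(float) for _ in range(4)],0);st()
cv2.imwrite("pics/scene_d.png",s.clip(0,255).astype(np.uint8))
c=cv2.resize(s[200:240,268:308],None,fx=14,fy=14,interpolation=cv2.INTER_CUBIC)
c=((c-50)*2.2).clip(0,255).astype(np.uint8);cv2.imwrite("pics/s12.png",c)
p=np.array(manip.get_state()["position"])
f=lambda P:(proj("scene",P)-[268,200]+.5)*14-.5
print([f(p-[0,0,d]) for d in(.037,.107)],"hole",f([.5428,.1973,.086]))
a=cv2.imread("pics/scene_avg.png").astype(float)
c=cv2.resize(a[200:240,268:308],None,fx=14,fy=14,interpolation=cv2.INTER_CUBIC);c=((c-50)*2.2).clip(0,255).astype(np.uint8);cv2.imwrite("pics/s12a.png",c)
E
```

```text
t 13.45 pos [0.5423 0.194  0.1986] x [ 0.9928 -0.1199 -0.0022] z [-0.0022 -0.0004 -1.    ] F [ 0.3535 -0.3085 -3.3478] w 0.01113712627708453
[array([[281.2125, 182.0312]]), array([[265.6374, 382.3368]])] hole [[272.0846 405.7117]]
```

View pics/s12.png

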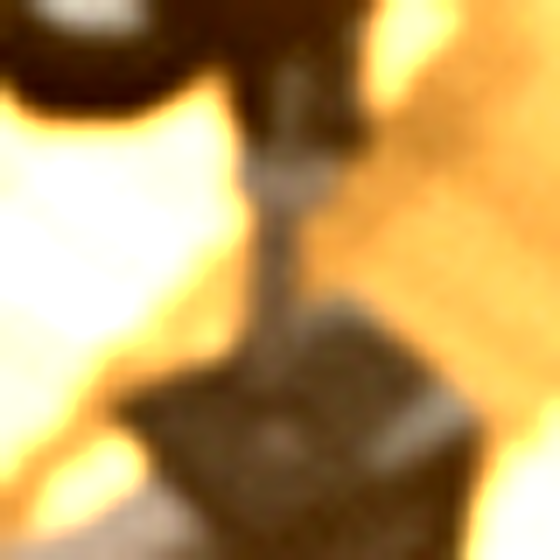

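View pics/s12a.png

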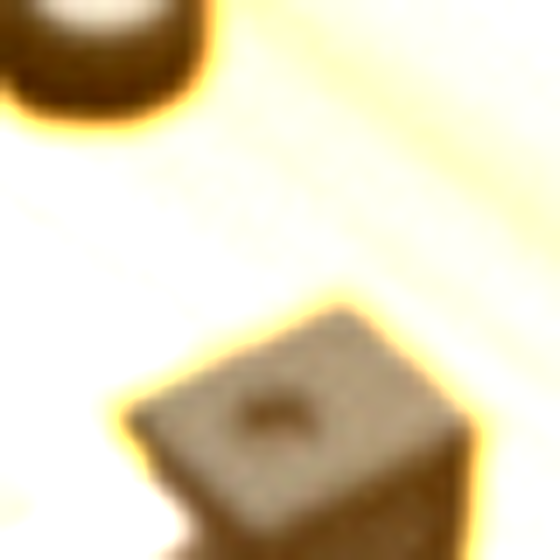

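By the scene camera the tip is about 5 mm short of the hole in y and 1.4 mm in x. I'll shift back most of that and try again.

Call:
send_rows:
  delta_pos:
    - [0.003,-0.007,0]
    - [0,0,0.015]
    - [0,0,0.01]
    - [0,0,0.005]
    - [0,0,0]
  angular:
    - [0,0,0]
    - [0,0,0]
    - [0,0,0]
    - [0,0,0]
    - [0,0,0]

```text
clock: 13.87
position: [0.5439, 0.197, 0.187]
ee_rot: [-0.0, 0.998, -0.06, -0.001]
contact_force: [0.4, 1.4, -2.9]
width: 0.0108
```

The tip is 6 mm inside the top hole with no force. I'll go down towards the eye.

Call:
send_rows:
  delta_pos:
    - [0,0,0.01]
    - [0,0,0.01]
    - [0,0,0.01]
    - [0,0,0.01]
    - [0,0,0]
  angular:
    - [0,0,0]
    - [0,0,0]
    - [0,0,0]
    - [0,0,0]
    - [0,0,0]

```text
clock: 14.28
position: [0.5443, 0.1973, 0.1711]
ee_rot: [-0.001, 0.998, -0.06, -0.0]
contact_force: [1.4, 3.6, -4.0]
width: 0.0108
```

The tip is through into the eye (22 mm down, only 4 N). I'll bring it back to centre while going down.

Call:
send_rows:
  delta_pos:
    - [0,-0.002,0.005]
    - [0,-0.002,0.005]
    - [0,-0.001,0.005]
    - [0,0,0.005]
    - [0,0,0]
  angular:
    - [0,0,0]
    - [0,0,0]
    - [0,0,0]
    - [0,0,0]
    - [0,0,0]

```text
clock: 14.7
position: [0.5443, 0.1986, 0.1634]
ee_rot: [0.0, 0.998, -0.06, -0.0]
contact_force: [0.9, 1.2, -2.4]
width: 0.011
```

Call:
send_rows:
  delta_pos:
    - [0,0,0.005]
    - [0,0,0.008]
    - [0,0,0.008]
    - [0,0,0]
    - [0,0,0]
  angular:
    - [0,0,0]
    - [0,0,0]
    - [0,0,0]
    - [0,0,0]
    - [0,0,0]

```text
clock: 15.12
position: [0.5444, 0.1987, 0.155]
ee_rot: [0.0, 0.998, -0.06, -0.0]
contact_force: [-0.1, 1.2, -3.6]
width: 0.0113
```

Call:
send_rows:
  delta_pos:
    - [0,0,0.01]
    - [0,0,0.01]
    - [0,0,0.01]
    - [0,0,0.01]
    - [0,0,0]
  angular:
    - [0,0,0]
    - [0,0,0]
    - [0,0,0]
    - [0,0,0]
    - [0,0,0]

```text
clock: 15.53
position: [0.5446, 0.1991, 0.1387]
ee_rot: [-0.0, 0.998, -0.06, 0.0]
contact_force: [1.8, 3.8, -4.3]
width: 0.0109
```

Call:
send_rows:
  delta_pos:
    - [0,0,0.01]
    - [0,0,0.01]
    - [0,0,0.01]
    - [0,0,0]
    - [0,0,0]
  angular:
    - [0,0,0]
    - [0,0,0]
    - [0,0,0]
    - [0,0,0]
    - [0,0,0]

```text
clock: 15.95
position: [0.5447, 0.1992, 0.1266]
ee_rot: [-0.001, 0.998, -0.06, 0.0]
contact_force: [2.3, 4.2, -3.7]
width: 0.0108
```

Call:
send_rows:
  delta_pos:
    - [0,0,0.005]
    - [0,0,0.005]
    - [0,0,0.005]
    - [0,0,0]
    - [0,0,0]
  angular:
    - [0,0,0]
    - [0,0,0]
    - [0,0,0]
    - [0,0,0]
    - [0,0,0]

```text
clock: 16.37
position: [0.5449, 0.1994, 0.1238]
ee_rot: [-0.001, 0.998, -0.06, 0.001]
contact_force: [-2.9, 5.1, 12.6]
width: 0.0108
```

```bash
python3 - <<'E'
from plan import *
s=np.mean([manip.get_image("scene").astype(float) for _ in range(3)],0);st()
c=cv2.resize(s[200:240,268:308],None,fx=14,fy=14,interpolation=cv2.INTER_CUBIC)
c=((c-50)*2.2).clip(0,255).astype(np.uint8);cv2.imwrite("pics/s13.png",c)
E
```

```text
t 16.52 pos [0.5449 0.1994 0.1238] x [ 0.9928 -0.1201  0.0021] z [ 0.0023  0.0016 -1.    ] F [-2.2286  4.5173 13.3477] w 0.010905324790739088
```

View pics/s13.png

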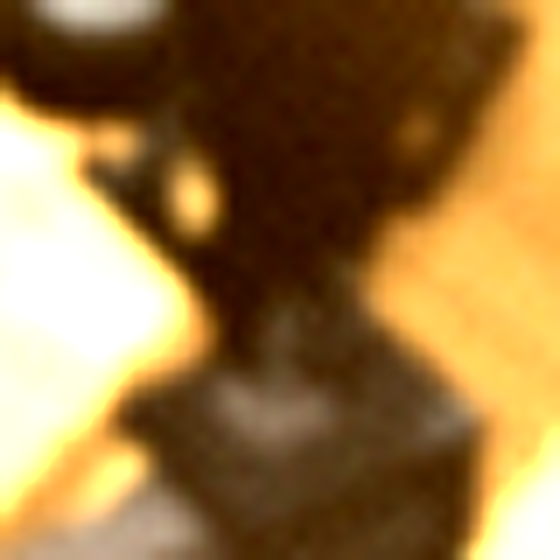

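The collar shows at (275,408) right on the cheek, stopped at z = 0.1238. I'll press a little to confirm, then release.

Call:
send_rows:
  delta_pos:
    - [0,0,0.006]
    - [0,0,0.004]
    - [0,0,0]
    - [0,0,0]
  angular:
    - [0,0,0]
    - [0,0,0]
    - [0,0,0]
    - [0,0,0]

```text
clock: 16.85
position: [0.5451, 0.1995, 0.1236]
ee_rot: [-0.001, 0.998, -0.06, 0.002]
contact_force: [-8.8, 3.1, 32.9]
width: 0.011
```

Call:
send_rows:
  delta_pos:
    - [0,0,-0.01]
    - [0,0,-0.006]
    - [0,0,0]
  angular:
    - [0,0,0]
    - [0,0,0]
    - [0,0,0]

```text
clock: 17.1
position: [0.5448, 0.1992, 0.124]
ee_rot: [-0.001, 0.998, -0.06, 0.001]
contact_force: [1.9, 5.2, 0.9]
width: 0.0106
```

Call:
send_rows:
  delta_pos:
    - [0,0,0]
    - [0,0,0]
    - [0,0,0]
    - [0,0,0]
  angular:
    - [0,0,0]
    - [0,0,0]
    - [0,0,0]
    - [0,0,0]
  hand: 40

```text
clock: 17.43
position: [0.544, 0.1978, 0.1232]
ee_rot: [0.001, 0.998, -0.06, -0.001]
contact_force: [0.1, -0.6, 0.4]
width: 0.04
```

Call:
send_rows:
  delta_pos:
    - [0,0,-0.04]
    - [0,0,-0.08]
    - [0,0,-0.09]
    - [0,0,-0.09]
    - [0,0,-0.09]
  angular:
    - [0,0,0]
    - [0,0,0]
    - [0,0,0]
    - [0,0,0]
    - [0,0,0]

```text
clock: 17.85
position: [0.5439, 0.198, 0.281]
ee_rot: [0.001, 0.998, -0.06, -0.001]
contact_force: [1.4, 0.4, -0.2]
width: 0.0401
```

Call:
send_rows:
  delta_pos:
    - [-0.09,0,-0.03]
    - [-0.09,0,-0.03]
    - [-0.09,0,0]
    - [-0.09,0,0]
    - [-0.06,0,0]
  angular:
    - [0,0,0]
    - [0,0,0]
    - [0,0,0]
    - [0,0,0]
    - [0,0,0]

```text
clock: 18.27
position: [0.3742, 0.2182, 0.3039]
ee_rot: [0.0, 0.998, -0.06, -0.001]
contact_force: [-0.6, -0.3, -0.3]
width: 0.0397
```

```bash
python3 - <<'E'
from plan import *
for n in("top","scene"):
    im=np.mean([manip.get_image(n).astype(float) for _ in range(3)],0).clip(0,255).astype(np.uint8)
    cv2.imwrite(f"pics/{n}_e.png",im)
t=cv2.imread("pics/top_e.png");s=cv2.imread("pics/scene_e.png");st()
crop(t,174,135,224,215,7,"pics/t14.png");crop(s,243,205,313,273,8,"pics/s14.png")
f=lambda P:(proj("scene",P)-[243,205]+.5)*8-.5
g=lambda P:(proj("top",P)-[174,135]+.5)*7-.5
for z in(0,.008,.044):print(z,f([.5437,.1985,.086+z]),g([.5437,.1985,.086+z]))
E
```

```text
t 18.57 pos [0.3787 0.2186 0.3038] x [ 0.9927 -0.1203  0.0007] z [ 0.0007 -0.0004 -1.    ] F [-0.0454  0.2329 -0.4116] w 0.04023320956227989
0 [[355.7039 193.9693]] [[110.4923 377.1215]]
0.008 [[356.7127 181.2529]] [[107.8864 374.1599]]
0.044 [[361.3216 123.0425]] [[ 95.7534 360.3693]]
```

View pics/s14.png

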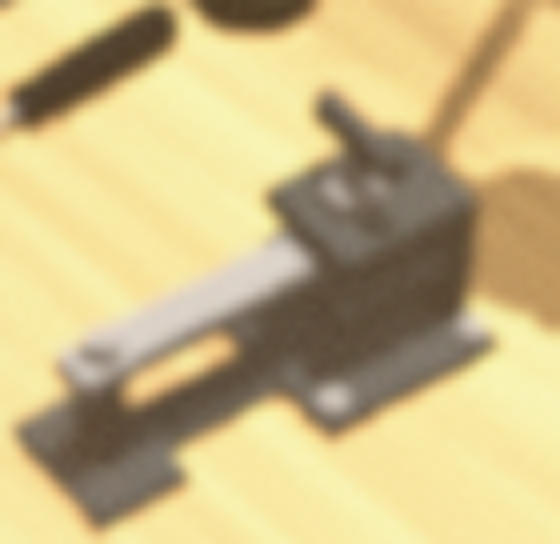

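View pics/t14.png

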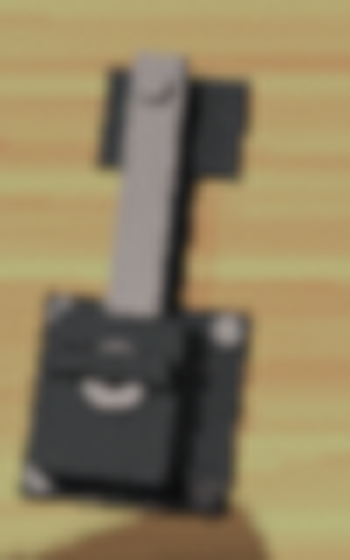

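View pics/scene_e.png

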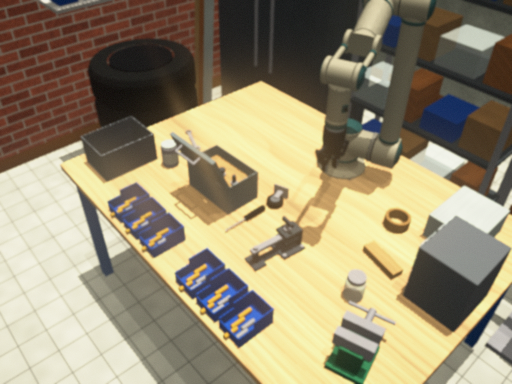

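View pics/top_e.png

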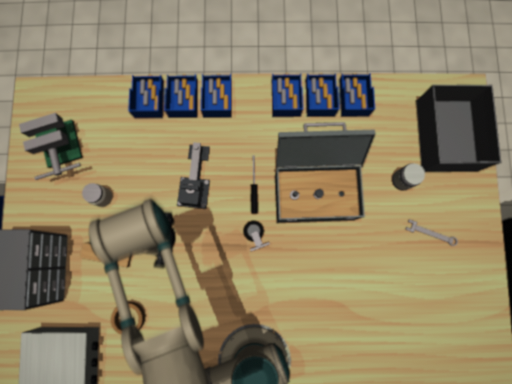

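Scene crop: the T-bar runs from (328,105) to (395,155) with the collar at about (355,190), which matches the projected seated pose (bar middle about (360,136)). To be sure it is fully down, I'll tap the T-handle with closed fingertips. That gives an independent height check.

Call:
send_rows:
  delta_pos:
    - [0.09,0,0]
    - [0.09,0,0]
    - [0.09,0,0]
    - [0.09,0,0]
    - [0.06,0,0]
  angular:
    - [0,0,0]
    - [0,0,0]
    - [0,0,0]
    - [0,0,0]
    - [0,0,0]
  hand: 0

```text
clock: 18.98
position: [0.5492, 0.1974, 0.3025]
ee_rot: [0.0, 0.998, -0.061, 0.0]
contact_force: [0.6, 0.7, -0.7]
width: -0.0002
```

Call:
send_rows:
  delta_pos:
    - [0,0,0.09]
    - [0,0,0.09]
    - [0,0,0.09]
    - [0,0,0.08]
    - [0,0,0]
  angular:
    - [0,0,0]
    - [0,0,0]
    - [0,0,0]
    - [0,0,0]
    - [0,0,0]

```text
clock: 19.4
position: [0.541, 0.1968, 0.1563]
ee_rot: [0.002, 0.998, -0.061, -0.007]
contact_force: [-1.3, -1.2, -0.8]
width: -0.0001
```

```bash
python3 - <<'E'
from plan import *
st()
E
```

```text
t 19.4 pos [0.541  0.1968 0.1563] x [ 0.9925 -0.1212 -0.0139] z [-0.0144 -0.0037 -0.9999] F [-1.3385 -1.2169 -0.7877] w -5.2194667998283474e-05
```

Call:
send_rows:
  delta_pos:
    - [0,0,0]
    - [0,0,0.01]
    - [0,0,0.01]
    - [0,0,0.005]
    - [0,0,0]
  angular:
    - [0,0,0]
    - [0,0,0]
    - [0,0,0]
    - [0,0,0]
    - [0,0,0]

```text
clock: 19.82
position: [0.545, 0.1989, 0.1549]
ee_rot: [-0.0, 0.998, -0.06, 0.001]
contact_force: [-0.6, 0.2, -0.2]
width: -0.0003
```

Call:
send_rows:
  delta_pos:
    - [0,0,0.006]
    - [0,0,0.004]
    - [0,0,0]
    - [0,0,0]
  angular:
    - [0,0,0]
    - [0,0,0]
    - [0,0,0]
    - [0,0,0]

```text
clock: 20.15
position: [0.5444, 0.1987, 0.15]
ee_rot: [-0.0, 0.998, -0.06, 0.0]
contact_force: [0.9, -0.2, -0.0]
width: 0.0004
```

Call:
send_rows:
  delta_pos:
    - [0,0,0.005]
    - [0,0,0.005]
    - [0,0,0]
    - [0,0,0]
  angular:
    - [0,0,0]
    - [0,0,0]
    - [0,0,0]
    - [0,0,0]

```text
clock: 20.48
position: [0.5459, 0.1998, 0.1491]
ee_rot: [-0.002, 0.998, -0.06, 0.002]
contact_force: [-1.9, 0.7, 13.7]
width: -0.0
```

Contact comes at TCP z = 0.149, exactly the seated height (0.086 + 0.044 + 0.019), and the pin does not move under 14 N. I'll retreat and make the final check.

Call:
send_rows:
  delta_pos:
    - [0,0,-0.04]
    - [0,0,-0.08]
    - [0,0,-0.09]
    - [0,0,-0.09]
    - [0,0,-0.09]
  angular:
    - [0,0,0]
    - [0,0,0]
    - [0,0,0]
    - [0,0,0]
    - [0,0,0]

```text
clock: 20.9
position: [0.5441, 0.1986, 0.3035]
ee_rot: [-0.0, 0.998, -0.06, -0.0]
contact_force: [-0.3, 0.3, -0.1]
width: 0.0002
```

Call:
send_rows:
  delta_pos:
    - [-0.09,0,0]
    - [-0.09,0,0]
    - [-0.09,0,0]
    - [-0.09,0,0]
    - [-0.06,0,0]
  angular:
    - [0,0,0]
    - [0,0,0]
    - [0,0,0]
    - [0,0,0]
    - [0,0,0]

```text
clock: 21.32
position: [0.3742, 0.2187, 0.3019]
ee_rot: [-0.0, 0.998, -0.06, -0.001]
contact_force: [0.0, -0.3, 0.2]
width: 0.0002
```

Call:
send_rows:
  delta_pos:
    - [0,0,0]
    - [0,0,0]
    - [0,0,0]
  angular:
    - [0,0,0]
    - [0,0,0]
    - [0,0,0]

```text
clock: 21.57
position: [0.3784, 0.219, 0.3023]
ee_rot: [-0.0, 0.998, -0.06, 0.001]
contact_force: [-0.1, 0.0, 0.9]
width: -0.0001
```

```bash
python3 - <<'E'
from plan import *
t=manip.get_image("top");s=manip.get_image("scene");st()
a=np.vstack([cv2.resize(t[120:260,170:430],(780,420))]);cv2.imwrite("pics/t15.png",a)
crop(s,150,110,320,280,3.5,"pics/s15.png")
E
```

```text
t 21.67 pos [0.3788 0.2189 0.3019] x [ 0.9927 -0.1204  0.0007] z [ 0.0007  0.0001 -1.    ] F [0.416  0.2395 0.6026] w 0.00011941221800724373
```

View pics/s15.png

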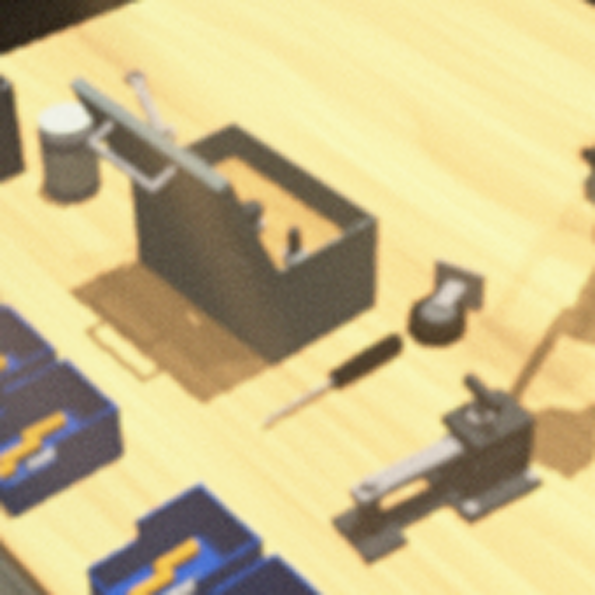

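View pics/t15.png

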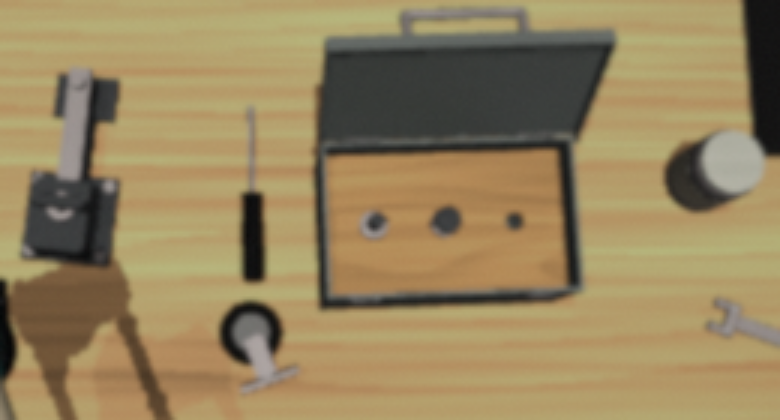

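The top view shows the lid open, the punch at (374,223) and knob pin at (446,221) still standing, the third hole empty at (514,220), and the pin seated in the fork at (60,205). The bystanders in this crop look unmoved. I'll hand in.

```bash
python3 - <<'E'
from rig import manip
print(manip.sign_off())
E
```

```text
the job is handed in; nothing more can be done
None
```

The lid is open on its stop and the drawbar is coupled, handed in at about 21.7 s of the 58 s allowed. I gripped the lid handle, swung it over and let go just before the stop. Then I lifted the T-handled pin out of the box's y = -75 hole, pushed it through the fork and eye, and let go.

- **Failed attempt:** the first try at inserting the pin landed on the top cheek about 5 mm off the hole, with 54 N at the wrist. I eased up, corrected the position from the scene camera, and the second try went down with under 6 N until the collar met the cheek.
- **Seating:** the collar stopped hard under 33 N. A tap on the T-handle with closed fingertips met it at TCP height 0.149 m, which is the seated height. The gripped stop read 0.1236–0.1240 m against about 0.123 m expected, so the two checks differ by up to 1 mm.
- **Surroundings:** the last pictures show the lid open, the short pin and the punch still in the rack, and the castor, screwdriver and tin looking unmoved. The jar and the offcut were not in the last crops. They looked unmoved in the full picture about 3 s earlier, before the tap. The arm stood clear and touched nothing at hand-in.
- **Cameras:** the two cameras disagreed by up to 10 mm on some points; the contact readings settled it.

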